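# Unload a steam canner: invert the jam jar to seal it and stand it to cool

### The arm

A 6-joint arm with a two-finger parallel gripper is mounted at the origin on a cart in front of the work surface, level with it; the furniture and walls round the work are solid. World frame = base frame: x ahead of the robot, y to its left, z up, the work surface at z = 0. Lengths are in mm, angles in degrees, forces in N, time in s.
With the tool pointing down it reaches from about 300 to 850 mm from the base axis. Payload 4.2 kg.
Tool frame: the origin (TCP) lies on the centre line of the jaws, within the pads' length; the fingertips stand 14 mm ahead of it and the grasp point (between the pads) lies 5 mm behind it; z points along the fingers, y is the line along which they close (so a half turn about z gives the same grasp; the last joint's range is limited). The gripper opens to 91 mm and grips with 3 to 60 N. Pads are 32 mm wide; open, the fingers measure 118 mm over their backs; the gripper's body (76 mm by 178 mm) begins 60 mm behind the grasp point.
Start: joints at [-76.031, 18.312, 89.639, -0, 72.044, -1.146], TCP at [149.934, -555.123, 227.976] pointing down, gripper open.
Joint ranges: [-177.97, 177.97], [-48.28, 115.42], [12.27, 149.76], [-77.06, 257.06], [2.81, 150.46], [-146.56, 146.56]. Speed limits (degrees/s): [147.25, 147.25, 180, 180, 180, 180].

### API

Orientations are given as [roll, pitch, yaw] about the fixed x, y, z axes, in that order (R = Rz(yaw) Ry(pitch) Rx(roll)).
In Python, from workcell import * gives the robot as it stands. The module is installed in compiled form; this text tells all that it offers.
- The arm moves only by the shell command python3 -m crank 'ROWS' [FORCE]. ROWS is JSON, a list of rows, each an object of numbers: "grip": the finger opening in m, from 0 to 0.0912; "x", "y", "z": the shift along the tool's x, y, z in m; "yaw": the turn about the tool's z in rad. In form: [{"grip": .., "x": .., "y": .., "z": .., "yaw": ..}, ...]. A call has exactly 5 rows; each row is the pose to reach, as a shift and turn from the pose commanded when the call began, along the tool's axes at that moment; what a row does not reach only later rows make up. A row lasts 1/12 s, in which the tool goes at most 41.7 mm and 7.16 degrees, less where a joint would pass 70% of its speed; a pose out of reach is approached as far as the arm can. A call with a gripper value outside its range is refused whole. The fingers move at their own pace and stop on an object; FORCE is the grip in N (left out, the last holds). Time passes only in rows, so rows that repeat a pose let the fingers close, or fill a call up. It gives the time, the measured TCP pose, the force, the opening and the grip force at its end, in the units of the state.
- state(): the state, without advancing time (a new reading comes with each control period).
- grab_frame(name): name is "side" or "top"; returns the picture (420x560x3 uint8, red, green, blue); there is no depth.
- camera_model(name): a dict with "intrinsics" (3x3 intrinsics, pixels), "distortion" ([k1, k2, p1, p2, k3] as OpenCV has them; the pictures are not rectified), "R" (3x3) and "t" (3): a world point X has camera coordinates R X + t. Camera axes: x right, y down, z forward; pixel columns grow to the right and rows downward; lengths in mm; the calibration is good to about 2 mm. A picture is of the moment at which its call begins. camera_model takes no time and is no camera call.
- job_done(): hands the job in; it is judged then, once.
The state is a dict: "time_s": time; "qpos": joint angles; "qvel": joint speeds; "effort": joint torques, N m; "ee_pos": TCP position; "ee_rot": TCP orientation; "force": force on the tool from outside, world axes, zero at the start; "torque": the same for the moment, N m; "gripper_width": finger opening in mm; "gripper_force": force on a finger pad.
Only numpy, scipy, OpenCV 4.12 (cv2) and the standard library are available. Lean on these libraries where they do the work, as an engineer would, in place of code of your own. Each camera call takes 0.05 s, during which the arm holds its last target. There are 200 camera calls.

### The job

Lift the glass dome off the steam canner by its knob and set it down gently, knob up, on the middle of the black chopping board. Then take the jam jar out of the canner, turn it upside down in the gripper (its lid at least 45 degrees below level) and hold it so for two seconds to seal its lid, and stand it gently, upright and fully supported, on the free part of the round wooden board, beside the jar that already cools there. Leave that first jar and everything else on the worktop where they are.

Things in the scene. Friction and masses are not known exactly. Their poses are not given: they have to be found in the camera images.
- canner_base: Shallow round steel base of the steam canner, fixed, 190 mm across, rim 50 mm high, two wire side grips along its y axis (240 mm over them). Origin: centre of its underside. Inside is a flat round rack whose top is 25 mm above the origin; the jam jar stands on it. A ledge 42 mm above the origin, inside the rim, carries the dome's edge.
- dome_lid: Clear glass dome lid of the canner, loose, about 0.32 kg: steel edge 173 mm across, glass 98 mm high, black knob on top. Origin: centre of its lower edge; z runs up to the knob. Inside it is hollow, 94 mm deep; the jar below reaches up into it, so the dome must rise at least 80 mm straight up before it moves sideways.
- lid_knob (a point): Centre of the dome's black knob, 120 mm above the dome's lower edge on its axis. The knob is round, 35 mm across, and stands 36 mm proud of the glass (its top is 14 mm above this point).
- jam_jar: The jar to be treated, in the canner under the dome: closed glass jam jar with a white screw lid, round, 63 mm across, 94 mm tall, 0.23 to 0.43 kg. Origin: centre of its underside; z points to its lid.
- round_board: Round wooden board on the worktop, fixed, about 238 mm across (usable radius 117 mm), 16 mm thick. Origin: centre of its underside. The first jar stands in its +x half; the -x half is free.
- first_jar: A jar of the same kind and size, already standing upright on the round board. Origin: centre of its underside. Must not be moved.
- black_board: Black chopping board lying flat, fixed, 160 (its x) x 240 (its y) x 11 mm with a white-rimmed hand slot at one end. Origin: centre of its underside.
- onion: Brown onion, 82 mm, bystander. Origin: underside.
- lemon: Lemon, 71 mm, bystander. Origin: underside.
- tomato_tin: Low food tin with tomatoes on its label, 75 mm across, 58 mm tall, bystander. Origin: underside.
- pepper_mill: Wooden pepper mill, 58 mm across, 170 mm tall, bystander. Origin: underside.
Things that resemble listed ones, but are neither listed nor needed, are in the scene too. Leave any blue look-alike of the first_jar alone.

How it is judged:
By the outcome, as a careful person would: the job done as asked, in the order asked, and still so for the second after the job is handed in, with the robot touching nothing.
It also fails if it takes over 72 s, if anything falls off the work surface, if the arm or the gripper's body presses on something with over 40 N, if the wrist force passes 120 N, or if a joint passes its speed limit or range.

## Working session

There is one attempt and no reset: what is moved stays moved. The work goes in short steps, Python scripts to look and compute and a shell command to move; the robot and the scene stay as the last step left them, time stands still between calls to the robot, and variables do not carry over. Pictures are saved under pics/ and viewed, at most 10 in all, crops included, and the job is handed in when it is done.

```bash
mkdir -p pics; python3 - <<'E'
from workcell import *
import cv2
for n in("side","top"):
    im=grab_frame(n); cv2.imwrite(f"pics/{n}0.png",cv2.resize(im[:,:,::-1],(800,600)))
    c=camera_model(n); print(n,c)
print(state())
E
```

```text
side {'intrinsics': array([[403.16127455,   0.        , 280.77545584],
       [  0.        , 403.16127455, 208.88447952],
       [  0.        ,   0.        ,   1.        ]]), 'distortion': array([0.02833962, 0.        , 0.        , 0.        , 0.        ]), 'R': array([[-0.47950365, -0.87753775,  0.00193668],
       [-0.7676829 ,  0.41840561, -0.48538615],
       [ 0.42513435, -0.23423119, -0.87429774]]), 't': array([ 363.67588164,  435.87112578, 1122.75396142])}
top {'intrinsics': array([[465.54679934,   0.        , 283.36459937],
       [  0.        , 465.54679934, 212.17063156],
       [  0.        ,   0.        ,   1.        ]]), 'distortion': array([-0.15870013,  0.        ,  0.        ,  0.        ,  0.        ]), 'R': array([[-0.08782974, -0.99606419,  0.01191922],
       [-0.89200831,  0.07331705, -0.44603338],
       [ 0.443404  , -0.04980704, -0.89493696]]), 't': array([ 132.52868127,  572.85553538, 1492.99805265])}
{'time_s': 0.1, 'qpos': array([-7.60323573e+01,  1.83483021e+01,  8.96976067e+01,  1.11250960e-03,
        7.20432563e+01, -1.14680684e+00]), 'qvel': array([-0.07073349, -0.03474624, -0.14126107,  0.11916232,  0.02986418,
       -0.05976324]), 'effort': array([ 5.47995187e-04, -4.13333023e+01, -2.32509577e+01,  7.28851953e-02,
        4.22188779e-02, -6.01284228e-05]), 'ee_pos': array([ 149.82888727, -554.71134103,  227.21334079]), 'ee_rot': array([-1.79910874e+02, -2.84214070e-03,  1.51141035e+01]), 'force': array([ 0.39927489, -0.49354941,  0.20234441]), 'torque': array([ 0.01466374, -0.00016889,  0.02703334]), 'gripper_force': 0.0, 'gripper_width': 91.26293051246282}
```

View pics/side0.png

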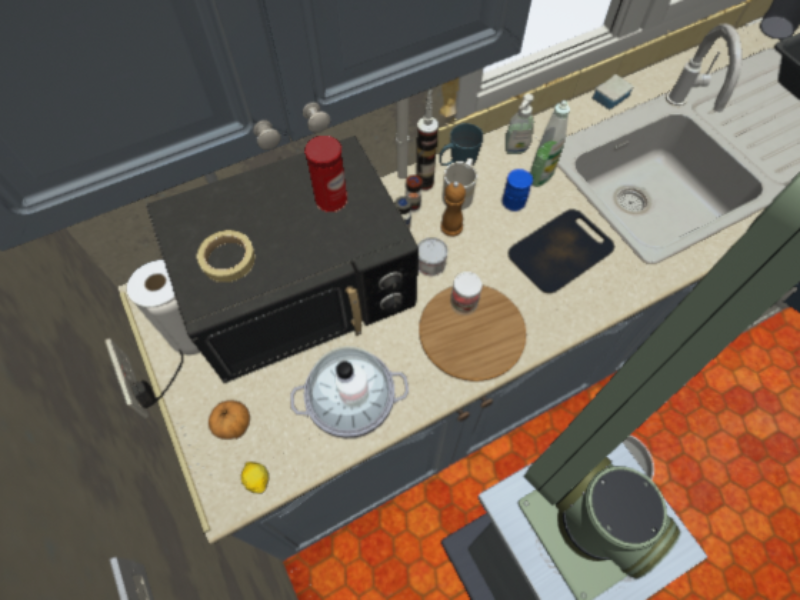

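View pics/top0.png

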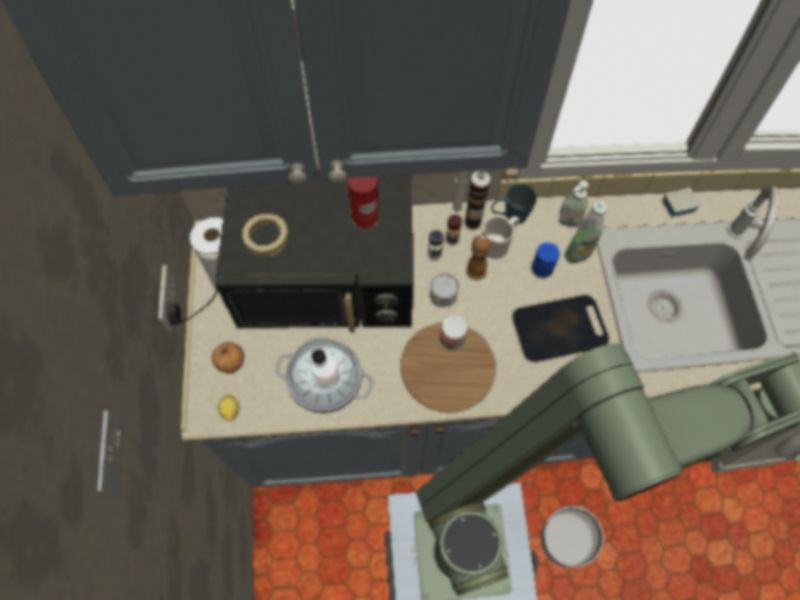

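The side view shows the canner with knob at about (345,370), round board (472,332), first jar (466,290) and black board (562,250). The top view shows them at (320,357), (448,366), (454,332) and (562,328). Next I'll enlarge crops.

```bash
cat > h.py <<'E'
from workcell import *
import cv2, numpy as np
def ray(n,p):
    c=camera_model(n); u=cv2.undistortPoints(np.array([[p]],float),c["intrinsics"],c["distortion"])[0,0]
    return -c["R"].T@c["t"], c["R"].T@np.array([u[0],u[1],1])
def onz(n,p,z):
    o,d=ray(n,p); return (o+d*(z-o[2])/d[2])[:2]
def tri(ps,pt):
    A=[];b=[]
    for n,p in(("side",ps),("top",pt)):
        o,d=ray(n,p); d=d/np.linalg.norm(d); P=np.eye(3)-np.outer(d,d); A.append(P); b.append(P@o)
    return np.linalg.lstsq(np.vstack(A),np.hstack(b),rcond=None)[0]
def proj(n,X):
    c=camera_model(n); return cv2.projectPoints(np.array(X,float).reshape(-1,3),cv2.Rodrigues(c["R"])[0],c["t"],c["intrinsics"],c["distortion"])[0][:,0]
def crop(im,x,y,w,s):
    h=w*3//4; return cv2.resize(im[y:y+h,x:x+w],(s,s*3//4),interpolation=cv2.INTER_CUBIC)
E
python3 - <<'E'
from h import *
s=cv2.imread("pics/side0.png")
s=grab_frame("side")[:,:,::-1];t=grab_frame("top")[:,:,::-1]
np.save("s.npy",s);np.save("t.npy",t)
a=np.hstack([crop(s,195,235,100,400),crop(s,290,140,160,400)])
b=np.hstack([crop(t,180,225,100,400),crop(t,275,190,160,400)])
cv2.imwrite("pics/c1.png",np.vstack([a,b]))
E
```

```text
(no output)
```

View pics/c1.png

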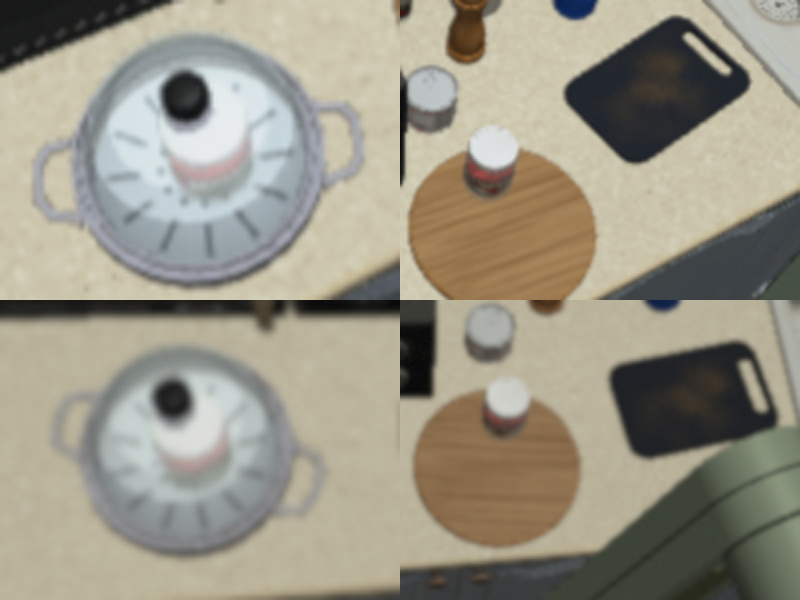

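The crops show both knobs clearly (side crop (185,95), top crop (173,399)). The canner rim centres are (200,160) and (187,450), and the round board, first jar lid and black board corners are also readable.

```bash
python3 - <<'E'
from h import *
np.set_printoptions(precision=1,suppress=True)
S=lambda x,y,o,k:(o[0]+(x+.5)/k-.5,o[1]+(y+.5)/k-.5)
sc=lambda x,y:S(x,y,(195,235),4); tc=lambda x,y:S(x,y-300,(180,225),4)
sb=lambda x,y:S(x-400,y,(290,140),2.5); tb=lambda x,y:S(x-400,y-300,(275,190),2.5)
print("knob",tri(sc(185,95),tc(173,399)), onz("side",sc(185,95),162),onz("top",tc(173,399),162))
print("rim",onz("side",sc(200,160),47),onz("top",tc(187,450),47))
print("handles side",[onz("side",sc(*p),40) for p in((38,187),(362,135))],[onz("top",tc(*p),40) for p in((57,425),(322,487))])
print("round",onz("top",tb(497,466),16),"left/right side",[onz("side",sb(*p),16) for p in((408,222),(597,235),(515,148))],[onz("top",tb(*p),16) for p in((413,470),(581,465),(497,385),(497,547))])
print("fjar lid",tri(sb(494,147),tb(507,398)),onz("side",sb(494,147),110),onz("top",tb(507,398),110))
print("bb side",[onz("side",sb(*p),11) for p in((566,92),(636,162),(750,78),(680,15),(658,89))])
print("bb top",[onz("top",tb(*p),11) for p in((612,370),(752,343),(635,458),(778,425),(694,400))])
print("grey tin",tri(sb(431,85),tb(490,326)))
# others in 800x600 pictures
k=1.42857
for nm,a,b in(("mill top",(455,187),(481,243)),("blue top",(518,176),(546,250)),("onion",(230,418),(228,356)),("lemon",(255,477),(229,407)),("bottle",(562,107),(599,210)),("mwR front top",(416,248),(412,292)),("mw handle",(351,265),(350,280)),("mw back top",(365,145),(412,180)),("paper",(155,285),(210,233)),("redcan",(325,150),(363,185))):
    print(nm,tri(np.array(a)/k,np.array(b)/k))
E
```

```text
knob [443.6 295.  173.9] [449.1 293.7] [447.8 296.1]
rim [443.8 294.7] [445.7 296. ]
handles side [array([485.1, 408.6]), array([405.4, 178. ])] [array([481.1, 411.9]), array([404.3, 179.7])]
round [454.7 -16.3] left/right side [array([520.9,  84.9]), array([ 388.1, -119.9]), array([548.7, -97.1])] [array([458.7, 105.3]), array([ 445.6, -138.4]), array([583.3, -31.3]), array([333.5,  -2.4])]
fjar lid [513.7 -29.4 124.3] [521.2 -35.3] [519.1 -31.2]
bb side [array([ 593.8, -210.9]), array([ 454.5, -230.4]), array([ 489.4, -451.1]), array([ 626.5, -432.4]), array([ 536.2, -326.8])]
bb top [array([ 596. , -209.2]), array([ 623.8, -436.2]), array([ 451.3, -220.5]), array([ 484.1, -446.8]), array([ 535.9, -325.9])]
grey tin [652.4 -23.9  81. ]
mill top [ 719.2 -119.5  171.9]
blue top [ 714.9 -298.   117.7]
onion [500.9 528.3  74. ]
lemon [378.8 530.1  45.1]
bottle [ 744.4 -410.5  253.9]
mwR front top [551.9  74.1 270.8]
mw handle [566.3 208.3 304.1]
mw back top [841.4  43.9 279. ]
paper [772.7 549.1 209.6]
redcan [737.4 165.5 417.5]
```

Knob is at about (446,295,162), consistent with the canner at (445,295). The moves only yaw about the tool z, so before planning the jar turn I'll check in free space what an out-of-reach pose does to the tool's tilt.

```bash

python3 -m crank '[{"grip":0.0912,"x":0,"y":0,"z":-0.04,"yaw":0},{"grip":0.0912,"x":0,"y":0,"z":-0.08,"yaw":0},{"grip":0.0912,"x":0,"y":0,"z":-0.12,"yaw":0},{"grip":0.0912,"x":0,"y":0,"z":-0.16,"yaw":0},{"grip":0.0912,"x":0,"y":0,"z":-0.2,"yaw":0}]'
python3 -m crank '[{"grip":0.0912,"x":0,"y":0,"z":-0.04,"yaw":0},{"grip":0.0912,"x":0,"y":0,"z":-0.08,"yaw":0},{"grip":0.0912,"x":0,"y":0,"z":-0.12,"yaw":0},{"grip":0.0912,"x":0,"y":0,"z":-0.16,"yaw":0},{"grip":0.0912,"x":0,"y":0,"z":-0.2,"yaw":0}]'
python3 -m crank '[{"grip":0.0912,"x":0,"y":0,"z":-0.04,"yaw":0},{"grip":0.0912,"x":0,"y":0,"z":-0.08,"yaw":0},{"grip":0.0912,"x":0,"y":0,"z":-0.12,"yaw":0},{"grip":0.0912,"x":0,"y":0,"z":-0.16,"yaw":0},{"grip":0.0912,"x":0,"y":0,"z":-0.2,"yaw":0}]'
```

```text
time_s: 0.62
ee_pos: [149.8, -554.5, 429.9]
ee_rot: [180.0, 0.0, 15.1]
force: [0.9, -1.1, 0.8]
gripper_width: 91.3
gripper_force: 0.0
time_s: 1.03
ee_pos: [149.8, -554.6, 620.7]
ee_rot: [179.7, 0.0, 15.1]
force: [1.3, -1.0, 1.3]
gripper_width: 91.1
gripper_force: 0.0
time_s: 1.45
ee_pos: [136.4, -504.8, 676.2]
ee_rot: [178.7, 0.0, 15.1]
force: [-0.1, 0.4, -0.2]
gripper_width: 91.0
gripper_force: 0.0
```

```bash

python3 -m crank '[{"grip":0.0912,"x":0,"y":0,"z":-0.2,"yaw":0},{"grip":0.0912,"x":0,"y":0,"z":-0.4,"yaw":0},{"grip":0.0912,"x":0,"y":0,"z":-0.4,"yaw":0},{"grip":0.0912,"x":0,"y":0,"z":-0.4,"yaw":0},{"grip":0.0912,"x":0,"y":0,"z":-0.4,"yaw":0}]'
python3 -m crank '[{"grip":0.0912,"x":0,"y":0,"z":-0.2,"yaw":0},{"grip":0.0912,"x":0,"y":0,"z":-0.4,"yaw":0},{"grip":0.0912,"x":0,"y":0,"z":-0.4,"yaw":0},{"grip":0.0912,"x":0,"y":0,"z":-0.4,"yaw":0},{"grip":0.0912,"x":0,"y":0,"z":-0.4,"yaw":0}]'; python3 -c "
from workcell import *
print(state()['qpos'])"
```

```text
time_s: 1.87
ee_pos: [117.4, -434.6, 718.4]
ee_rot: [177.8, 0.0, 15.1]
force: [1.0, -0.5, 0.0]
gripper_width: 90.9
gripper_force: 0.0
time_s: 2.28
ee_pos: [100.3, -371.3, 749.4]
ee_rot: [177.0, 0.0, 15.1]
force: [0.2, -0.2, 0.6]
gripper_width: 91.3
gripper_force: 0.0
[-76.67503066  15.06784238  12.26851316   0.1780962  149.69701607
  -1.63148641]
```

Useful: at the reach limit the tilt drifts and persists, so a tilted tool is obtainable, and yawing a near-horizontal tool would flip the jar. First I'll do the dome with the tool close to vertical.

```bash
cat >> h.py <<'E'
from scipy.spatial.transform import Rotation as Ro
def st():
    s=state(); return s,Ro.from_euler("xyz",s["ee_rot"],degrees=True)
def to(p):
    s,R=st(); d=R.inv().apply(np.array(p)-s["ee_pos"]); print("tool shift mm",d.round(1),"n",np.linalg.norm(d).round(),"pos",s["ee_pos"].round(1),"rot",s["ee_rot"].round(1),"q",s["qpos"].round(2),"F",s["force"].round(1),"w",s["gripper_width"].round(1),"t",s["time_s"]);return d
E
python3 -c "
from h import *
to([300,-60,500]);to([446,295,300])"
```

```text
Traceback (most recent call last):
  File "h.py", line 21, in to
    s,R=st(); d=R.inv().apply(np.array(p)-s["ee_pos"]); print("tool shift mm",d.round(1),"n",np.linalg.norm(d).round(),"pos",s["ee_pos"].round(1),"rot",s["ee_rot"].round(1),"q",s["qpos"].round(2),"F",s["force"].round(1),"w",s["gripper_width"].round(1),"t",s["time_s"]);return d
                                                                                                                                                                                                                                ^^^^^^^^^^^^^^^^^^^^^^^^
AttributeError: 'float' object has no attribute 'round'
```

```bash
sed -i 's/s\["gripper_width"\].round(1)/round(s["gripper_width"],1),round(s["gripper_force"],1)/' h.py
python3 -c "
from h import *
to([300,-60,500]);to([446,295,300])"
```

```text
tool shift mm [ 274.  -261.   236.2] n 446.0 pos [ 100.3 -371.3  749.4] rot [177.    0.   15.1] q [-76.68  15.07  12.27   0.18 149.7   -1.63] F [ 0.2 -0.2  0.6] w 91.3 0.0 t 2.2833
tool shift mm [ 507.5 -575.6  420.1] n 875.0 pos [ 100.3 -371.3  749.4] rot [177.    0.   15.1] q [-76.68  15.07  12.27   0.18 149.7   -1.63] F [ 0.2 -0.2  0.6] w 91.3 0.0 t 2.2833
```

```bash

python3 -m crank '[{"grip":0.0912,"x":0.025,"y":-0.024,"z":0.022,"yaw":0},{"grip":0.0912,"x":0.05,"y":-0.048,"z":0.043,"yaw":0},{"grip":0.0912,"x":0.075,"y":-0.072,"z":0.064,"yaw":0},{"grip":0.0912,"x":0.1,"y":-0.096,"z":0.086,"yaw":0},{"grip":0.0912,"x":0.123,"y":-0.117,"z":0.106,"yaw":0}]'
python3 -m crank '[{"grip":0.0912,"x":0.025,"y":-0.024,"z":0.022,"yaw":0},{"grip":0.0912,"x":0.05,"y":-0.048,"z":0.043,"yaw":0},{"grip":0.0912,"x":0.075,"y":-0.072,"z":0.064,"yaw":0},{"grip":0.0912,"x":0.1,"y":-0.096,"z":0.086,"yaw":0},{"grip":0.0912,"x":0.123,"y":-0.117,"z":0.106,"yaw":0}]'
python3 -c "
from h import *
to([330,80,400]);to([446,295,300])"
```

```text
time_s: 2.7
ee_pos: [182.6, -242.4, 645.0]
ee_rot: [177.1, -0.0, 15.0]
force: [1.7, -0.0, 0.7]
gripper_width: 91.0
gripper_force: 0.0
time_s: 3.12
ee_pos: [272.5, -102.6, 533.4]
ee_rot: [177.1, -0.1, 15.1]
force: [1.4, -0.8, 1.0]
gripper_width: 91.0
gripper_force: 0.0
tool shift mm [ 103.1 -167.8  125.2] n 233.0 pos [ 272.5 -102.6  533.4] rot [ 1.771e+02 -1.000e-01  1.510e+01] q [-20.31 -11.14  79.01  -2.49 110.38  53.64] F [ 1.4 -0.8  1. ] w 91.0 0.0 t 3.1167
tool shift mm [ 271.2 -349.8  216.2] n 493.0 pos [ 272.5 -102.6  533.4] rot [ 1.771e+02 -1.000e-01  1.510e+01] q [-20.31 -11.14  79.01  -2.49 110.38  53.64] F [ 1.4 -0.8  1. ] w 91.0 0.0 t 3.1167
```

```bash

python3 -m crank '[{"grip":0.0912,"x":0.022,"y":-0.028,"z":0.018,"yaw":0},{"grip":0.0912,"x":0.045,"y":-0.058,"z":0.036,"yaw":0},{"grip":0.0912,"x":0.07,"y":-0.088,"z":0.055,"yaw":0},{"grip":0.0912,"x":0.092,"y":-0.118,"z":0.072,"yaw":0},{"grip":0.0912,"x":0.115,"y":-0.148,"z":0.09,"yaw":0}]'
python3 -m crank '[{"grip":0.0912,"x":0.022,"y":-0.028,"z":0.018,"yaw":0},{"grip":0.0912,"x":0.045,"y":-0.058,"z":0.036,"yaw":0},{"grip":0.0912,"x":0.07,"y":-0.088,"z":0.055,"yaw":0},{"grip":0.0912,"x":0.092,"y":-0.118,"z":0.072,"yaw":0},{"grip":0.0912,"x":0.115,"y":-0.148,"z":0.09,"yaw":0}]'
python3 -m crank '[{"grip":0.0912,"x":0.02,"y":-0.026,"z":0.016,"yaw":0},{"grip":0.0912,"x":0.034,"y":-0.044,"z":0.03,"yaw":0},{"grip":0.0912,"x":0.034,"y":-0.044,"z":0.03,"yaw":0},{"grip":0.0912,"x":0.034,"y":-0.044,"z":0.03,"yaw":0},{"grip":0.0912,"x":0.034,"y":-0.044,"z":0.03,"yaw":0}]'
python3 - <<'E'
from h import *
s=grab_frame("side")[:,:,::-1];t=grab_frame("top")[:,:,::-1]
cv2.imwrite("pics/c2.png",np.hstack([crop(s,175,195,140,400),crop(t,160,170,140,400)]))
to([446,295,162])
for n in("side","top"): print(proj(n,[[446,295,162],st()[0]["ee_pos"]]))
E
```

```text
time_s: 3.53
ee_pos: [345.8, 64.6, 437.1]
ee_rot: [177.1, -0.1, 15.2]
force: [1.1, -0.5, 0.1]
gripper_width: 91.2
gripper_force: 0.0
time_s: 3.95
ee_pos: [419.2, 231.8, 340.2]
ee_rot: [177.1, -0.0, 15.2]
force: [0.8, -0.4, 0.8]
gripper_width: 91.2
gripper_force: 0.0
time_s: 4.37
ee_pos: [440.7, 279.2, 309.4]
ee_rot: [177.1, -0.0, 15.1]
force: [-0.1, -0.4, 0.3]
gripper_width: 91.0
gripper_force: 0.0
tool shift mm [  9.  -21.6 147.3] n 149.0 pos [440.7 278.9 310.2] rot [ 1.771e+02 -1.000e-01  1.510e+01] q [ 32.76  11.46  87.36  -2.78  81.94 108.11] F [ 0.5 -0.3 -0.7] w 90.9 0.0 t 4.4667
[[240.95035486 259.52772983]
 [242.75530561 235.2423891 ]]
[[223.21669934 249.8528348 ]
 [223.46878253 232.70220492]]
```

View pics/c2.png

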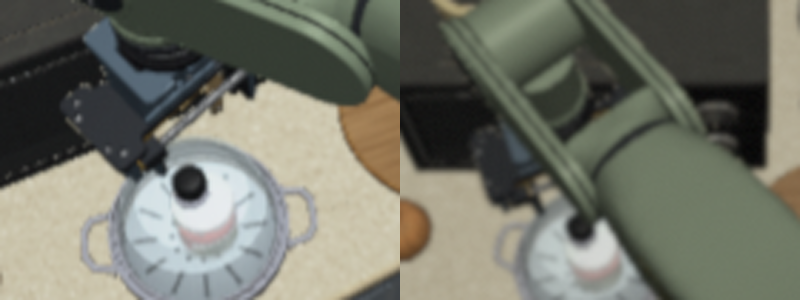

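Knob sits where predicted (side crop (189,183)). Descending onto it.

```bash

python3 -m crank '[{"grip":0.0912,"x":0.009,"y":-0.0215,"z":0.02,"yaw":0},{"grip":0.0912,"x":0.009,"y":-0.0215,"z":0.05,"yaw":0},{"grip":0.0912,"x":0.009,"y":-0.0215,"z":0.08,"yaw":0},{"grip":0.0912,"x":0.009,"y":-0.0215,"z":0.105,"yaw":0},{"grip":0.0912,"x":0.009,"y":-0.0215,"z":0.12,"yaw":0}]'
python3 -m crank '[{"grip":0.0912,"x":0,"y":0,"z":0.01,"yaw":0},{"grip":0.0912,"x":0,"y":0,"z":0.02,"yaw":0},{"grip":0.0912,"x":0,"y":0,"z":0.025,"yaw":0},{"grip":0.0912,"x":0,"y":0,"z":0.025,"yaw":0},{"grip":0.0912,"x":0,"y":0,"z":0.025,"yaw":0}]'
python3 -m crank '[{"grip":0.05,"x":0,"y":0,"z":0,"yaw":0},{"grip":0.04,"x":0,"y":0,"z":0,"yaw":0},{"grip":0.03,"x":0,"y":0,"z":0,"yaw":0},{"grip":0.02,"x":0,"y":0,"z":0,"yaw":0},{"grip":0.02,"x":0,"y":0,"z":0,"yaw":0}]' 30
python3 -c "
from h import *
to([446,295,162])"
```

```text
time_s: 4.88
ee_pos: [444.4, 295.2, 186.5]
ee_rot: [177.1, 0.1, 15.0]
force: [-1.3, 0.7, -0.8]
gripper_width: 91.5
gripper_force: 0.0
time_s: 5.3
ee_pos: [446.2, 295.9, 163.7]
ee_rot: [177.2, -0.1, 15.1]
force: [-0.4, 0.7, -0.2]
gripper_width: 91.2
gripper_force: 0.0
time_s: 5.72
ee_pos: [445.7, 295.8, 163.1]
ee_rot: [177.1, -0.0, 15.1]
force: [0.3, -1.4, -0.4]
gripper_width: 61.0
gripper_force: 0.0
tool shift mm [0.1 0.8 1.2] n 1.0 pos [445.7 295.8 163.1] rot [177.1  -0.   15.1] q [ 33.97  18.1   99.96  -3.06  62.87 110.27] F [ 0.3 -1.4 -0.4] w 61.0 0.0 t 5.7167
```

```bash

python3 -m crank '[{"grip":0.02,"x":0,"y":0,"z":0,"yaw":0},{"grip":0.02,"x":0,"y":0,"z":0,"yaw":0},{"grip":0.02,"x":0,"y":0,"z":0,"yaw":0},{"grip":0.02,"x":0,"y":0,"z":0,"yaw":0},{"grip":0.02,"x":0,"y":0,"z":0,"yaw":0}]' 40
python3 -m crank '[{"grip":0.02,"x":0,"y":0,"z":-0.002,"yaw":0},{"grip":0.02,"x":0,"y":0,"z":-0.006,"yaw":0},{"grip":0.02,"x":0,"y":0.0006,"z":-0.012,"yaw":0},{"grip":0.02,"x":0,"y":0.001,"z":-0.02,"yaw":0},{"grip":0.02,"x":0,"y":0.0015,"z":-0.03,"yaw":0}]'
```

```text
time_s: 6.13
ee_pos: [445.7, 295.1, 162.9]
ee_rot: [177.0, 0.0, 15.1]
force: [-0.0, -3.1, 1.7]
gripper_width: 33.0
gripper_force: 40.0
time_s: 6.55
ee_pos: [445.4, 295.7, 193.3]
ee_rot: [177.1, 0.1, 15.1]
force: [0.2, -0.7, -3.4]
gripper_width: 32.6
gripper_force: 40.0
```

```bash

python3 -m crank '[{"grip":0.02,"x":0,"y":0.001,"z":-0.015,"yaw":0},{"grip":0.02,"x":0,"y":0.002,"z":-0.04,"yaw":0},{"grip":0.02,"x":0,"y":0.0035,"z":-0.07,"yaw":0},{"grip":0.02,"x":0,"y":0.005,"z":-0.1,"yaw":0},{"grip":0.02,"x":0,"y":0.006,"z":-0.115,"yaw":0}]'
python3 -m crank '[{"grip":0.02,"x":-0.004,"y":0.013,"z":0.001,"yaw":0},{"grip":0.02,"x":-0.011,"y":0.036,"z":0.002,"yaw":0},{"grip":0.02,"x":-0.021,"y":0.07,"z":0.004,"yaw":0},{"grip":0.02,"x":-0.032,"y":0.105,"z":0.006,"yaw":0},{"grip":0.02,"x":-0.043,"y":0.14,"z":0.008,"yaw":0}]'
python3 -m crank '[{"grip":0.02,"x":-0.011,"y":0.035,"z":0.002,"yaw":0},{"grip":0.02,"x":-0.021,"y":0.07,"z":0.004,"yaw":0},{"grip":0.02,"x":-0.032,"y":0.105,"z":0.006,"yaw":0},{"grip":0.02,"x":-0.043,"y":0.14,"z":0.008,"yaw":0},{"grip":0.02,"x":-0.048,"y":0.16,"z":0.009,"yaw":0}]'
python3 -c "
from h import *
to([536,-326,300])"
```

```text
time_s: 6.97
ee_pos: [446.6, 296.3, 313.1]
ee_rot: [177.3, -0.4, 15.1]
force: [1.6, -0.2, -3.1]
gripper_width: 32.6
gripper_force: 40.0
time_s: 7.38
ee_pos: [439.5, 146.8, 306.4]
ee_rot: [177.1, 0.1, 15.2]
force: [0.4, -0.7, -2.6]
gripper_width: 33.0
gripper_force: 40.0
time_s: 7.8
ee_pos: [434.1, -22.0, 305.7]
ee_rot: [177.0, 0.1, 15.0]
force: [-0.5, 0.4, -3.7]
gripper_width: 32.6
gripper_force: 40.0
tool shift mm [ 19.8 319.3  22.3] n 321.0 pos [434.1 -22.  305.7] rot [1.77e+02 1.00e-01 1.50e+01] q [-2.29  2.52 98.52 -2.95 78.24 73.31] F [-0.5  0.4 -3.7] w 32.6 40.0 t 7.8
```

```bash

python3 -m crank '[{"grip":0.02,"x":0.001,"y":0.015,"z":0.001,"yaw":0},{"grip":0.02,"x":0.003,"y":0.045,"z":0.002,"yaw":0},{"grip":0.02,"x":0.005,"y":0.08,"z":0.004,"yaw":0},{"grip":0.02,"x":0.007,"y":0.115,"z":0.007,"yaw":0},{"grip":0.02,"x":0.009,"y":0.15,"z":0.009,"yaw":0}]'
python3 -m crank '[{"grip":0.02,"x":0.002,"y":0.035,"z":0.002,"yaw":0},{"grip":0.02,"x":0.004,"y":0.07,"z":0.006,"yaw":0},{"grip":0.02,"x":0.007,"y":0.11,"z":0.01,"yaw":0},{"grip":0.02,"x":0.009,"y":0.145,"z":0.02,"yaw":0},{"grip":0.02,"x":0.011,"y":0.169,"z":0.03,"yaw":0}]'
python3 -m crank '[{"grip":0.02,"x":0,"y":-0.001,"z":0.02,"yaw":0},{"grip":0.02,"x":0,"y":-0.002,"z":0.045,"yaw":0},{"grip":0.02,"x":0,"y":-0.004,"z":0.07,"yaw":0},{"grip":0.02,"x":0,"y":-0.004,"z":0.085,"yaw":0},{"grip":0.02,"x":0,"y":-0.004,"z":0.085,"yaw":0}]'
python3 - <<'E'
from h import *
s=grab_frame("side")[:,:,::-1];t=grab_frame("top")[:,:,::-1]
cv2.imwrite("pics/c3.png",np.vstack([np.hstack([crop(s,320,100,140,400),crop(t,330,170,140,400)]),np.hstack([crop(s,195,225,100,400),crop(t,180,210,100,400)])]))
to([536,-326,160])
E
```

```text
time_s: 8.22
ee_pos: [482.9, -162.8, 304.1]
ee_rot: [177.2, 0.1, 15.1]
force: [1.5, 0.4, -2.8]
gripper_width: 32.6
gripper_force: 40.0
time_s: 8.63
ee_pos: [538.6, -326.2, 282.4]
ee_rot: [177.1, 0.1, 15.0]
force: [0.2, -0.1, -3.0]
gripper_width: 32.6
gripper_force: 40.0
time_s: 9.05
ee_pos: [535.7, -321.7, 193.1]
ee_rot: [177.6, 0.4, 15.1]
force: [-0.8, 0.7, -3.3]
gripper_width: 32.8
gripper_force: 40.0
tool shift mm [-3.   0.5 37.8] n 38.0 pos [ 538.4 -322.9  197.8] rot [1.772e+02 1.000e-01 1.510e+01] q [-30.98  23.19  86.65  -2.17  68.2   44.69] F [-0.   0.2 -3. ] w 32.6 40.0 t 9.15
```

View pics/c3.png

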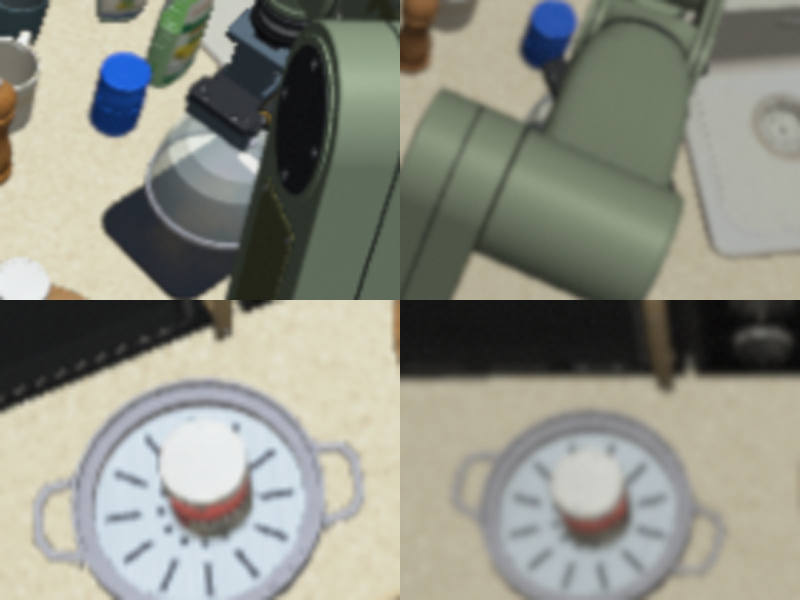

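Dome is held level enough above the black board; jar lid is visible in the canner (side crop (204,460), top crop (588,482)). Lowering, last part slow.

```bash

python3 -m crank '[{"grip":0.02,"x":-0.003,"y":-0.001,"z":0.015,"yaw":0},{"grip":0.02,"x":-0.003,"y":-0.002,"z":0.03,"yaw":0},{"grip":0.02,"x":-0.003,"y":-0.002,"z":0.045,"yaw":0},{"grip":0.02,"x":-0.003,"y":-0.002,"z":0.052,"yaw":0},{"grip":0.02,"x":-0.003,"y":-0.002,"z":0.055,"yaw":0}]'
python3 -m crank '[{"grip":0.02,"x":0,"y":0,"z":0.0015,"yaw":0},{"grip":0.02,"x":0,"y":0,"z":0.003,"yaw":0},{"grip":0.02,"x":0,"y":0,"z":0.0045,"yaw":0},{"grip":0.02,"x":0,"y":0,"z":0.006,"yaw":0},{"grip":0.02,"x":0,"y":0,"z":0.006,"yaw":0}]'
python3 - <<'E'
from h import *
to([536,-326,132])
a,b=(245.6,264.6),(226.6,255.1)
print(tri(a,b),onz("side",a,119),onz("top",b,119))
E
```

```text
time_s: 9.57
ee_pos: [536.3, -324.5, 143.3]
ee_rot: [177.1, 0.0, 15.1]
force: [0.2, -0.2, -3.5]
gripper_width: 32.4
gripper_force: 40.0
time_s: 9.98
ee_pos: [536.6, -324.7, 137.3]
ee_rot: [177.1, -0.0, 15.1]
force: [-0.3, -0.1, -3.5]
gripper_width: 32.5
gripper_force: 40.0
tool shift mm [-0.9  0.9  5.4] n 6.0 pos [ 536.6 -324.7  137.3] rot [177.1  -0.   15.1] q [-31.21  25.75  91.73  -2.28  60.44  44.77] F [-0.3 -0.1 -3.5] w 32.5 40.0 t 9.9833
[438.58776864 287.09358336 131.34018997] [443.19988821 285.79487199] [443.59711525 288.12812761]
```

```bash

python3 -m crank '[{"grip":0.02,"x":0,"y":0,"z":0.001,"yaw":0},{"grip":0.02,"x":0,"y":0,"z":0.002,"yaw":0},{"grip":0.02,"x":0,"y":0,"z":0.003,"yaw":0},{"grip":0.02,"x":0,"y":0,"z":0.0035,"yaw":0},{"grip":0.02,"x":0,"y":0,"z":0.0035,"yaw":0}]'
python3 -m crank '[{"grip":0.02,"x":0,"y":0,"z":0.0005,"yaw":0},{"grip":0.02,"x":0,"y":0,"z":0.001,"yaw":0},{"grip":0.02,"x":0,"y":0,"z":0.0015,"yaw":0},{"grip":0.02,"x":0,"y":0,"z":0.002,"yaw":0},{"grip":0.02,"x":0,"y":0,"z":0.002,"yaw":0}]'
```

```text
time_s: 10.4
ee_pos: [536.5, -324.8, 133.4]
ee_rot: [177.1, 0.0, 15.1]
force: [-0.3, 0.6, -2.6]
gripper_width: 32.4
gripper_force: 40.0
time_s: 10.82
ee_pos: [536.6, -324.8, 131.9]
ee_rot: [177.1, -0.0, 15.1]
force: [-0.7, 1.2, -0.5]
gripper_width: 32.4
gripper_force: 40.0
```

```bash

python3 -m crank '[{"grip":0.02,"x":0,"y":0,"z":0.0007,"yaw":0},{"grip":0.032,"x":0,"y":0,"z":0.0007,"yaw":0},{"grip":0.036,"x":0,"y":0,"z":0.0007,"yaw":0},{"grip":0.042,"x":0,"y":0,"z":0.0007,"yaw":0},{"grip":0.05,"x":0,"y":0,"z":0.0007,"yaw":0}]' 10
python3 -m crank '[{"grip":0.0912,"x":0,"y":0,"z":0,"yaw":0},{"grip":0.0912,"x":0,"y":0,"z":0,"yaw":0},{"grip":0.0912,"x":0,"y":0,"z":0,"yaw":0},{"grip":0.0912,"x":0,"y":0,"z":0,"yaw":0},{"grip":0.0912,"x":0,"y":0,"z":-0.01,"yaw":0}]'
python3 -m crank '[{"grip":0.0912,"x":0,"y":0.001,"z":-0.02,"yaw":0},{"grip":0.0912,"x":0,"y":0.003,"z":-0.05,"yaw":0},{"grip":0.0912,"x":0,"y":0.005,"z":-0.09,"yaw":0},{"grip":0.0912,"x":0,"y":0.006,"z":-0.13,"yaw":0},{"grip":0.0912,"x":0,"y":0.008,"z":-0.17,"yaw":0}]'
python3 -c "
from h import *
to([300,-60,500])"
```

```text
time_s: 11.23
ee_pos: [537.0, -325.3, 131.0]
ee_rot: [177.1, -0.0, 15.1]
force: [0.5, 0.5, 1.2]
gripper_width: 45.5
gripper_force: 0.0
time_s: 11.65
ee_pos: [535.4, -323.8, 139.2]
ee_rot: [177.3, 0.2, 15.1]
force: [-0.3, -0.3, -0.7]
gripper_width: 79.3
gripper_force: 0.0
time_s: 12.07
ee_pos: [535.9, -323.6, 313.8]
ee_rot: [177.1, -0.0, 15.1]
force: [1.3, -0.4, -0.7]
gripper_width: 91.4
gripper_force: 0.0
tool shift mm [-159.  -306.2 -202. ] n 400.0 pos [ 535.9 -323.6  313.8] rot [177.1  -0.   15.1] q [-31.16  19.86  75.19  -2.    82.84  43.94] F [ 1.3 -0.4 -0.7] w 91.4 0.0 t 12.0667
```

```bash
cat > kin.py <<'E'
from h import *
from scipy.optimize import least_squares
def fk(q,p):
    r0,h,a1,e,a2,L=p; q=np.radians(q); A=lambda ax,v:Ro.from_euler(ax,v)
    R=A("z",q[0]); x=R.apply([r0,0,h]); R=R*A("y",q[1]); el=x+R.apply([0,0,a1]); R=R*A("y",q[2]); w=el+R.apply([e,0,a2])
    R=R*A("z",q[3])*A("y",q[4])*A("z",q[5]); return w+R.apply([0,0,L]),R,el,w
D=[([149.93,-555.12,228],[180,0,15.1],[-76.031,18.312,89.639,0,72.044,-1.146]),([100.3,-371.3,749.4],[177,0,15.1],[-76.675,15.068,12.269,.178,149.697,-1.631]),
([272.5,-102.6,533.4],[177.1,0,15.1],[-20.31,-11.14,79.01,-2.49,110.38,53.64]),([440.7,278.9,310.2],[177.1,0,15.1],[32.76,11.46,87.36,-2.78,81.94,108.11]),
([536.6,-324.7,137.3],[177.1,0,15.1],[-31.21,25.75,91.73,-2.28,60.44,44.77]),([535.9,-323.6,313.8],[177.1,0,15.1],[-31.16,19.86,75.19,-2,82.84,43.94]),([434.1,-22,305.7],[177.1,0,15.1],[-2.29,2.52,98.52,-2.95,78.24,73.31])]
f=least_squares(lambda p:np.hstack([fk(q,p)[0]-x for x,_,q in D]),[0,200,400,0,400,200])
P=f.x
E0=[ (fk(q,P)[1].inv()*Ro.from_euler("xyz",r,degrees=True)) for _,r,q in D]
T0=E0[0]
if __name__=="__main__":
    print(P.round(1),np.abs(f.fun).max().round(1)); print([e.as_euler("xyz",degrees=True).round(1) for e in E0])
E
python3 kin.py
```

```text
[  5.4 -81.1 599.2  31.4 414.6 101.6] 11.5
[array([ 0.,  0., 90.]), array([-0.,  0., 90.]), array([ 0. , -0.1, 90. ]), array([-0. , -0.1, 90. ]), array([-0., -0., 90.]), array([-0., -0., 90.]), array([ 0.1,  0.2, 89.9])]
```

```bash
sed -i 's/r0,h,a1,e,a2,L=p/r0,h,a1,e,a2,L,e1=p/; s/\[0,0,a1\]/[e1,0,a1]/; s/\[0,200,400,0,400,200\]/[0,200,400,0,400,200,0]/' kin.py; python3 kin.py; python3 - <<'E'
from kin import *
print(f.fun.reshape(-1,3).round(1))
J=f.jac; print(np.linalg.svd(J)[1])
print(P)
E
```

```text
[  4.9 -81.  599.2  31.4 414.5 101.5   0.7] 11.4
[array([ 0.,  0., 90.]), array([-0.,  0., 90.]), array([ 0. , -0.1, 90. ]), array([-0. , -0.1, 90. ]), array([-0., -0., 90.]), array([-0., -0., 90.]), array([ 0.1,  0.2, 89.9])]
[[-10.3  -6.2   0.4]
 [-11.4  -3.1   0.4]
 [ -3.2  -1.5  -0.7]
 [  6.    2.8  -0.1]
 [ -5.8  -1.    0.5]
 [ -4.6  -1.8  -0.7]
 [ -0.6  -0.5   0.2]]
[5.16844738 4.46028247 1.04944159 0.98528019 0.42486536 0.36756964
 0.07288601]
[  4.85047227 -80.98244921 599.16851645  31.43541202 414.54605808
 101.53805786   0.70040363]
```

```bash
sed -i 's/L,e1=p/L,bx,by=p/; s/\[e1,0,a1\]/[0,0,a1]/; s/x=R.apply(\[r0,0,h\])/x=R.apply([r0,0,h])+[bx,by,0]/; s/200,0\])/200,0,0])/' kin.py; python3 kin.py; python3 - <<'E'
from kin import *
def ik(x,R,p0,full=True):
    lo=np.array([-177.97,-48.28,12.27,-77.06,2.81,-146.56]);hi=np.array([177.97,115.42,149.76,257.06,150.46,146.56])
    g=lambda q:np.hstack([(fk(q,P)[0]-x)/2,(R.inv()*fk(q,P)[1]*T0).as_rotvec()*100])
    return least_squares(g,np.clip(p0,lo+.5,hi-.5),bounds=(lo,hi),max_nfev=80)
def orient(az,th,fl): # tool z pointing azimuth az, th from vertical-down; y_tool horizontal; fl: flip
    a=np.radians(az);t=np.radians(th); z=np.array([np.cos(a)*np.sin(t),np.sin(a)*np.sin(t),-np.cos(t)])
    y=np.array([-np.sin(a),np.cos(a),0])*fl; return Ro.from_matrix(np.c_[np.cross(y,z),y,z])
print("az from tool z, grasp pos canner (443,287,90) & place (385,5,80), both flips")
for th in (75,90):
  for az in (-75,-60,-30,0,30,60,90):
    out=[]
    for x in([443,287,95],[385,5,85]):
      for fl in(1,-1):
        best=None
        q1=np.degrees(np.arctan2(x[1],x[0]))
        for q4 in(0,90,180,-60):
            for q6 in(-90,0,90):
                s=ik(np.array(x,float),orient(az,th,fl),[q1,40,80,q4,60,q6])
                if best is None or s.cost<best.cost:best=s
        _,_,el,w=fk(best.x,P)
        out.append((round(best.cost,1),best.x.round(),w.round()))
    print(th,az,out)
E
```

```text
[  -2.3 -115.8  606.7   35.   413.1   70.9   10.4   -2.2] 9.0
[array([ 0.,  0., 90.]), array([-0.,  0., 90.]), array([ 0. , -0.1, 90. ]), array([-0. , -0.1, 90. ]), array([-0., -0., 90.]), array([-0., -0., 90.]), array([ 0.1,  0.2, 89.9])]
az from tool z, grasp pos canner (443,287,90) & place (385,5,80), both flips
75 -75 [(np.float64(0.0), array([ 41.,  27., 107., -61.,  97.,  49.]), array([425., 353., 113.])), (np.float64(0.0), array([  41.,   27.,  107.,  -61.,   97., -131.]), array([425., 353., 113.])), (np.float64(61.5), array([ 13.,  16., 129., -77.,  76.,  52.]), array([372.,  80., 110.])), (np.float64(61.4), array([  13.,   16.,  129.,  -77.,   76., -128.]), array([372.,  79., 110.]))]
75 -60 [(np.float64(0.0), array([ 41.,  26., 109., -72.,  87.,  46.]), array([409., 346., 113.])), (np.float64(0.0), array([  41.,   26.,  109.,  -72.,   87., -134.]), array([409., 346., 113.])), (np.float64(22.6), array([ 10.,  15., 133., 257.,  67.,  59.]), array([347.,  58.,  98.])), (np.float64(22.6), array([  10.,   15.,  133.,  257.,   67., -121.]), array([347.,  58.,  98.]))]
75 -30 [(np
[... 3810 characters left out ...]
., 120., 144.,  58., 111.]), array([408., 226.,  95.])), (np.float64(0.0), array([ 30.,  23., 120., 144.,  58., -69.]), array([408., 226.,  95.])), (np.float64(0.0), array([ -9.,  17., 134., 109.,  80., 117.]), array([350., -56.,  85.])), (np.float64(0.0), array([ -9.,  17., 134., 109.,  80., -63.]), array([350., -56.,  85.]))]
90 90 [(np.float64(0.0), array([ 27.,  24., 116., 111.,  73., 126.]), array([443., 216.,  95.])), (np.float64(0.0), array([ 27.,  24., 116., 111.,  73., -54.]), array([443., 216.,  95.])), (np.float64(0.0), array([-10.,  19., 130.,  82.,  95., 121.]), array([385., -66.,  85.])), (np.float64(0.0), array([-10.,  19., 130.,  82.,  95., -59.]), array([385., -66.,  85.]))]
```

```bash

python3 -m crank '[{"grip":0.0912,"x":-0.01,"y":-0.025,"z":-0.02,"yaw":0.12},{"grip":0.0912,"x":-0.02,"y":-0.05,"z":-0.04,"yaw":0.24},{"grip":0.0912,"x":-0.03,"y":-0.075,"z":-0.06,"yaw":0.36},{"grip":0.0912,"x":-0.04,"y":-0.1,"z":-0.08,"yaw":0.48},{"grip":0.0912,"x":-0.05,"y":-0.127,"z":-0.1,"yaw":0.6}]'
python3 -c "
from h import *
to([300,0,560])"
```

```text
time_s: 12.48
ee_pos: [452.6, -208.7, 406.3]
ee_rot: [177.6, -1.7, -19.6]
force: [-0.1, -0.1, 0.0]
gripper_width: 91.0
gripper_force: 0.0
tool shift mm [-209.1 -138.7 -165.9] n 301.0 pos [ 452.6 -208.7  406.3] rot [177.6  -1.7 -19.6] q [-24.66   6.79  79.81  -2.21  91.49  84.88] F [-0.1 -0.1  0. ] w 91.0 0.0 t 12.4833
```

```bash

python3 -m crank '[{"grip":0.0912,"x":-0.026,"y":-0.017,"z":-0.021,"yaw":-0.12},{"grip":0.0912,"x":-0.053,"y":-0.034,"z":-0.042,"yaw":-0.24},{"grip":0.0912,"x":-0.08,"y":-0.051,"z":-0.063,"yaw":-0.36},{"grip":0.0912,"x":-0.107,"y":-0.07,"z":-0.084,"yaw":-0.48},{"grip":0.0912,"x":-0.134,"y":-0.088,"z":-0.106,"yaw":-0.6}]'
python3 -c "
from h import *
to([250,80,600])"
```

```text
time_s: 12.9
ee_pos: [353.0, -76.2, 504.7]
ee_rot: [177.1, -0.1, 15.4]
force: [0.1, 0.4, -0.3]
gripper_width: 91.2
gripper_force: 0.0
tool shift mm [ -57.7 -172.9 -104.3] n 210.0 pos [353.  -76.2 504.7] rot [ 1.771e+02 -1.000e-01  1.540e+01] q [-11.74  -5.15  78.38  -2.64 105.38  62.11] F [ 0.1  0.4 -0.3] w 91.2 0.0 t 12.9
```

```bash

python3 -m crank '[{"grip":0.0912,"x":-0.011,"y":-0.034,"z":-0.02,"yaw":-0.12},{"grip":0.0912,"x":-0.022,"y":-0.068,"z":-0.04,"yaw":-0.24},{"grip":0.0912,"x":-0.034,"y":-0.103,"z":-0.06,"yaw":-0.36},{"grip":0.0912,"x":-0.045,"y":-0.138,"z":-0.08,"yaw":-0.48},{"grip":0.0912,"x":-0.056,"y":-0.17,"z":-0.1,"yaw":-0.6}]'
python3 -c "
from h import *
to([170,250,680])"
```

```text
time_s: 13.32
ee_pos: [252.8, 77.4, 596.1]
ee_rot: [177.6, 1.5, 49.8]
force: [1.7, 1.0, 0.8]
gripper_width: 91.3
gripper_force: 0.0
tool shift mm [  76.  -170.9  -93.2] n 209.0 pos [252.8  77.4 596.1] rot [177.6   1.5  49.8] q [ 18.   -10.25  69.01  -3.34 121.2   56.49] F [1.7 1.  0.8] w 91.3 0.0 t 13.3167
```

```bash

python3 -m crank '[{"grip":0.0912,"x":0.015,"y":-0.034,"z":-0.019,"yaw":-0.12},{"grip":0.0912,"x":0.03,"y":-0.068,"z":-0.037,"yaw":-0.24},{"grip":0.0912,"x":0.045,"y":-0.102,"z":-0.056,"yaw":-0.36},{"grip":0.0912,"x":0.06,"y":-0.137,"z":-0.074,"yaw":-0.48},{"grip":0.0912,"x":0.076,"y":-0.17,"z":-0.093,"yaw":-0.6}]'
python3 -c "
from h import *
to([0,360,740])"
```

```text
time_s: 13.73
ee_pos: [171.7, 249.2, 679.8]
ee_rot: [178.9, 2.5, 84.2]
force: [1.8, -0.0, 0.4]
gripper_width: 91.4
gripper_force: 0.0
tool shift mm [  90.2 -180.7  -67.8] n 213.0 pos [171.7 249.2 679.8] rot [178.9   2.5  84.2] q [ 55.58  -0.72  47.17  -3.12 135.21  59.14] F [ 1.8 -0.   0.4] w 91.4 0.0 t 13.7333
```

```bash

python3 -m crank '[{"grip":0.0912,"x":0.018,"y":-0.036,"z":-0.013,"yaw":-0.05},{"grip":0.0912,"x":0.036,"y":-0.072,"z":-0.026,"yaw":-0.1},{"grip":0.0912,"x":0.054,"y":-0.108,"z":-0.04,"yaw":-0.1},{"grip":0.0912,"x":0.072,"y":-0.144,"z":-0.054,"yaw":-0.1},{"grip":0.0912,"x":0.09,"y":-0.18,"z":-0.068,"yaw":-0.1}]'
python3 -m crank '[{"grip":0.0912,"x":-0.04,"y":0,"z":-0.01,"yaw":0},{"grip":0.0912,"x":-0.08,"y":0,"z":-0.03,"yaw":0},{"grip":0.0912,"x":-0.12,"y":0,"z":-0.05,"yaw":0},{"grip":0.0912,"x":-0.16,"y":0,"z":-0.07,"yaw":0},{"grip":0.0912,"x":-0.2,"y":0,"z":-0.1,"yaw":0}]'
python3 -c "
from h import *
to([0,360,740])"
```

```text
time_s: 14.15
ee_pos: [5.2, 357.8, 737.1]
ee_rot: [179.2, 2.4, 89.6]
force: [-1.8, -48.6, -1.5]
gripper_width: 91.5
gripper_force: 0.0
time_s: 14.57
ee_pos: [6.1, 200.1, 755.8]
ee_rot: [179.1, 1.2, 89.6]
force: [-0.1, 0.1, -0.6]
gripper_width: 91.2
gripper_force: 0.0
tool shift mm [160.1  -7.3  12.4] n 161.0 pos [  6.1 200.1 755.8] rot [179.1   1.2  89.6] q [ 86.5   -2.7   33.35  -1.94 150.46  85.16] F [-0.1  0.1 -0.6] w 91.2 0.0 t 14.5667
```

Something was touched at (5,358,737), so I'll stay inward of that. Continuing the tilt with q5 at its limit, pushing up and inward.

```bash

python3 -m crank '[{"grip":0.0912,"x":0,"y":0,"z":-0.04,"yaw":0},{"grip":0.0912,"x":0,"y":0,"z":-0.08,"yaw":0},{"grip":0.0912,"x":0,"y":0,"z":-0.12,"yaw":0},{"grip":0.0912,"x":0,"y":0,"z":-0.16,"yaw":0},{"grip":0.0912,"x":0,"y":0,"z":-0.2,"yaw":0}]'
python3 -c "
from h import *
to([0,360,740])"
python3 -m crank '[{"grip":0.0912,"x":-0.03,"y":0,"z":-0.03,"yaw":0},{"grip":0.0912,"x":-0.06,"y":0,"z":-0.06,"yaw":0},{"grip":0.0912,"x":-0.09,"y":0,"z":-0.09,"yaw":0},{"grip":0.0912,"x":-0.12,"y":0,"z":-0.12,"yaw":0},{"grip":0.0912,"x":-0.15,"y":0,"z":-0.15,"yaw":0}]'
python3 -c "
from h import *
to([0,360,740])"
```

```text
time_s: 14.98
ee_pos: [7.0, 211.6, 760.3]
ee_rot: [179.0, 0.1, 89.6]
force: [0.3, 1.0, 0.8]
gripper_width: 91.0
gripper_force: 0.0
tool shift mm [148.4  -8.3  19.9] n 150.0 pos [  7.  211.6 760.3] rot [1.79e+02 1.00e-01 8.96e+01] q [ 86.51  -1.56  31.19  -2.03 150.41  85.12] F [0.3 1.  0.8] w 91.0 0.0 t 14.9833
time_s: 15.4
ee_pos: [8.4, 125.5, 758.0]
ee_rot: [178.8, -1.4, 89.7]
force: [-0.1, -0.1, -0.7]
gripper_width: 91.3
gripper_force: 0.0
tool shift mm [233.9 -10.3  23.6] n 235.0 pos [  8.4 125.5 758. ] rot [178.8  -1.4  89.7] q [ 83.58  -9.86  37.91  -2.1  150.39  82.08] F [-0.1 -0.1 -0.7] w 91.3 0.0 t 15.4
```

Tilting this way is slow (about 1.3°/call). Better: run joint 6 to its limit in a pose with q5≈120, then further yaw demand must be met by joint 4, which tips the tool sideways directly.

```bash

python3 -m crank '[{"grip":0.0912,"x":-0.003,"y":0.016,"z":0.01,"yaw":-0.12},{"grip":0.0912,"x":-0.006,"y":0.032,"z":0.02,"yaw":-0.24},{"grip":0.0912,"x":-0.009,"y":0.048,"z":0.03,"yaw":-0.36},{"grip":0.0912,"x":-0.012,"y":0.064,"z":0.04,"yaw":-0.48},{"grip":0.0912,"x":-0.015,"y":0.08,"z":0.05,"yaw":-0.6}]'
python3 -m crank '[{"grip":0.0912,"x":-0.012,"y":0.012,"z":0.011,"yaw":-0.12},{"grip":0.0912,"x":-0.024,"y":0.024,"z":0.022,"yaw":-0.24},{"grip":0.0912,"x":-0.036,"y":0.036,"z":0.033,"yaw":-0.36},{"grip":0.0912,"x":-0.047,"y":0.047,"z":0.044,"yaw":-0.48},{"grip":0.0912,"x":-0.058,"y":0.059,"z":0.054,"yaw":-0.6}]'
python3 -m crank '[{"grip":0.0912,"x":-0.016,"y":0.003,"z":0.011,"yaw":-0.12},{"grip":0.0912,"x":-0.032,"y":0.006,"z":0.022,"yaw":-0.24},{"grip":0.0912,"x":-0.048,"y":0.01,"z":0.033,"yaw":-0.36},{"grip":0.0912,"x":-0.065,"y":0.013,"z":0.044,"yaw":-0.48},{"grip":0.0912,"x":-0.081,"y":0.016,"z":0.054,"yaw":-0.6}]'
python3 -c "
from h import *
to([250,80,600])"
```

```text
time_s: 15.82
ee_pos: [78.5, 114.6, 716.0]
ee_rot: [178.4, -0.9, 111.8]
force: [-0.5, 0.2, 0.5]
gripper_width: 91.0
gripper_force: 0.0
time_s: 16.23
ee_pos: [151.8, 85.2, 665.3]
ee_rot: [178.2, -0.1, 138.2]
force: [0.5, -0.2, -0.1]
gripper_width: 91.1
gripper_force: 0.0
time_s: 16.65
ee_pos: [223.9, 44.1, 611.3]
ee_rot: [178.4, 0.9, 172.6]
force: [0.1, 0.5, -0.2]
gripper_width: 91.4
gripper_force: 0.0
tool shift mm [-21.1  38.7  12.7] n 46.0 pos [223.9  44.1 611.3] rot [178.4   0.9 172.6] q [  6.42 -13.35  68.64   1.55 123.47 -75.31] F [ 0.1  0.5 -0.2] w 91.4 0.0 t 16.65
```

```bash

python3 -m crank '[{"grip":0.0912,"x":-0.005,"y":0.01,"z":0,"yaw":-0.12},{"grip":0.0912,"x":-0.005,"y":0.01,"z":0,"yaw":-0.24},{"grip":0.0912,"x":-0.005,"y":0.01,"z":0,"yaw":-0.36},{"grip":0.0912,"x":-0.005,"y":0.01,"z":0,"yaw":-0.48},{"grip":0.0912,"x":-0.005,"y":0.01,"z":0,"yaw":-0.6}]'
python3 -m crank '[{"grip":0.0912,"x":0,"y":0,"z":0,"yaw":-0.12},{"grip":0.0912,"x":0,"y":0,"z":0,"yaw":-0.24},{"grip":0.0912,"x":0,"y":0,"z":0,"yaw":-0.36},{"grip":0.0912,"x":0,"y":0,"z":0,"yaw":-0.48},{"grip":0.0912,"x":0,"y":0,"z":0,"yaw":-0.6}]'
python3 -m crank '[{"grip":0.0912,"x":0,"y":0,"z":0,"yaw":-0.12},{"grip":0.0912,"x":0,"y":0,"z":0,"yaw":-0.24},{"grip":0.0912,"x":0,"y":0,"z":0,"yaw":-0.36},{"grip":0.0912,"x":0,"y":0,"z":0,"yaw":-0.48},{"grip":0.0912,"x":0,"y":0,"z":0,"yaw":-0.6}]'
python3 -c "
from h import *
to([250,80,600])"
```

```text
time_s: 17.07
ee_pos: [229.7, 54.0, 612.4]
ee_rot: [179.2, 1.6, -153.0]
force: [0.9, -0.3, 0.4]
gripper_width: 91.4
gripper_force: 0.0
time_s: 17.48
ee_pos: [229.5, 54.0, 612.4]
ee_rot: [-179.7, 1.8, -118.6]
force: [0.7, -0.3, 0.4]
gripper_width: 91.4
gripper_force: 0.0
time_s: 17.9
ee_pos: [185.3, 126.0, 610.3]
ee_rot: [-177.5, -0.6, -90.7]
force: [-0.3, -0.1, 0.1]
gripper_width: 91.4
gripper_force: 0.0
tool shift mm [ 45.  -64.8  13.5] n 80.0 pos [185.3 126.  610.3] rot [-177.5   -0.6  -90.7] q [  34.    -13.92   69.19   -2.27  123.03 -146.54] F [-0.3 -0.1  0.1] w 91.4 0.0 t 17.9
```

```bash
python3 - <<'E'
from h import *
k=1.42857
for nm,a,b in(("cup knob R",(316,117),(337,171)),("cup knob L",(266,135),(297,172)),("cup corner right low",(528,40),(545,178)),("left handle1",(120,372),(165,295)),("left handle2",(122,570),(102,465)),("window sill",(476,80),(512,178)),("faucet",(722,35),(770,195))):
    print(nm,tri(np.array(a)/k,np.array(b)/k).round())
E
```

```text
cup knob R [625. 210. 612.]
cup knob L [631. 284. 608.]
cup corner right low [ 637. -182.  567.]
left handle1 [612. 652. 217.]
left handle2 [109. 538. 762.]
window sill [ 732. -156.  434.]
faucet [ 757. -893.  258.]
```

Cupboard fronts are at x≈630 above z≈570. At small radius joint 1 swings instead; moving out to r≈480 to make joint 4 do it.

```bash

python3 -m crank '[{"grip":0.0912,"x":-0.001,"y":-0.035,"z":0.005,"yaw":0.08},{"grip":0.0912,"x":-0.002,"y":-0.07,"z":0.01,"yaw":0.16},{"grip":0.0912,"x":-0.004,"y":-0.105,"z":0.015,"yaw":0.24},{"grip":0.0912,"x":-0.005,"y":-0.135,"z":0.02,"yaw":0.3},{"grip":0.0912,"x":-0.007,"y":-0.155,"z":0.03,"yaw":0.35}]'
python3 -c "
from h import *
to([450,140,550])"
```

```text
time_s: 18.32
ee_pos: [344.6, 129.6, 586.6]
ee_rot: [-177.5, 0.3, -111.2]
force: [-0.5, 1.0, -0.9]
gripper_width: 91.1
gripper_force: 0.0
tool shift mm [-47.6 -92.8  41. ] n 112.0 pos [344.6 129.6 586.6] rot [-177.5    0.3 -111.2] q [  20.05   -2.16   63.74   -1.57  116.32 -139.49] F [-0.5  1.  -0.9] w 91.1 0.0 t 18.3167
```

```bash

python3 -m crank '[{"grip":0.0912,"x":-0.014,"y":-0.028,"z":0.0,"yaw":0},{"grip":0.0912,"x":-0.028,"y":-0.056,"z":0.0,"yaw":0},{"grip":0.0912,"x":-0.045,"y":-0.085,"z":0,"yaw":0},{"grip":0.0912,"x":-0.045,"y":-0.085,"z":0,"yaw":-0.12},{"grip":0.0912,"x":-0.045,"y":-0.085,"z":0,"yaw":-0.24}]'
python3 -m crank '[{"grip":0.0912,"x":0,"y":0,"z":0,"yaw":-0.12},{"grip":0.0912,"x":0,"y":0,"z":0,"yaw":-0.24},{"grip":0.0912,"x":0,"y":0,"z":0,"yaw":-0.36},{"grip":0.0912,"x":0,"y":0,"z":0,"yaw":-0.48},{"grip":0.0912,"x":0,"y":0,"z":0,"yaw":-0.6}]'
python3 -c "
from h import *
to([450,140,550])"
```

```text
time_s: 18.73
ee_pos: [423.0, 180.7, 586.3]
ee_rot: [-177.2, -0.8, -101.5]
force: [-0.1, 0.1, -0.2]
gripper_width: 91.3
gripper_force: 0.0
time_s: 19.15
ee_pos: [344.7, 273.8, 574.2]
ee_rot: [-175.6, -3.1, -85.3]
force: [0.1, 0.4, -0.1]
gripper_width: 91.4
gripper_force: 0.0
tool shift mm [140.4 -91.4  39. ] n 172.0 pos [344.7 273.8 574.2] rot [-175.6   -3.1  -85.3] q [  40.7     4.47   58.94   -5.64  114.78 -146.54] F [ 0.1  0.4 -0.1] w 91.4 0.0 t 19.15
```

```bash
cat > sim.py <<'E'
import numpy as np
from scipy.optimize import least_squares
from scipy.spatial.transform import Rotation as Ro
LO=np.array([-177.97,-48.28,12.27,-77.06,2.81,-146.56]);HI=np.array([177.97,115.42,149.76,257.06,150.46,146.56])
def rz(a):c,s=np.cos(a),np.sin(a);return np.array([[c,-s,0],[s,c,0],[0,0,1.]])
def ry(a):c,s=np.cos(a),np.sin(a);return np.array([[c,0,s],[0,1,0],[-s,0,c]])
Z90=rz(np.pi/2)
def fk(q,p):
    r0,h,a1,e,a2,L,q10=p[:7];q=np.radians(q)
    R=rz(q[0]+q10);x=R@[r0,0,h];R=R@ry(q[1]);x=x+R@[0,0,a1];R=R@ry(q[2]);x=x+R@[e,0,a2]
    R=R@rz(q[3])@ry(q[4])@rz(q[5]);x=x+R[:,2]*L
    return x,R@Z90
D=[([149.93,-555.12,228],[-76.031,18.312,89.639,0,72.044,-1.146]),([100.3,-371.3,749.4],[-76.675,15.068,12.269,.178,149.697,-1.631]),([272.5,-102.6,533.4],[-20.31,-11.14,79.01,-2.49,110.38,53.64]),([440.7,278.9,310.2],[32.76,11.46,87.36,-2.78,81.94,108.11]),
([536.6,-324.7,137.3],[-31.21,25.75,91.73,-2.28,60.44,44.77]),([535.9,-323.6,313.8],[-31.16,19.86,75.19,-2,82.84,43.94]),([434.1,-22,305.7],[-2.29,2.52,98.52,-2.95,78.24,73.31]),
([452.6,-208.7,406.3],[-24.66,6.79,79.81,-2.21,91.49,84.88]),([353,-76.2,504.7],[-11.74,-5.15,78.38,-2.64,105.38,62.11]),([171.7,249.2,679.8],[55.58,-.72,47.17,-3.12,135.21,59.14]),([7,211.6,760.3],[86.51,-1.56,31.19,-2.03,150.41,85.12]),([8.4,125.5,758],[83.58,-9.86,37.91,-2.1,150.39,82.08]),
([185.3,126,610.3],[34,-13.92,69.19,-2.27,123.03,-146.54]),([344.7,273.8,574.2],[40.7,4.47,58.94,-5.64,114.78,-146.54]),([445.7,295.8,163.1],[33.97,18.1,99.96,-3.06,62.87,110.27]),([6.1,200.1,755.8],[86.5,-2.7,33.35,-1.94,150.46,85.16])]
def resid(p):return np.hstack([fk(q,p)[0]-x+np.r_[p[7],p[8],0] for x,q in D])
f=least_squares(resid,[0,200,400,0,400,200,0,0,0],x_scale=[10,100,100,10,100,100,.01,10,10],loss="soft_l1",max_nfev=500);P=f.x
if __name__=="__main__":
    print(P.round(3));print(resid(P).reshape(-1,3).round(1))
E
python3 sim.py
```

```text
[ 1.92700e+00  1.54068e+02  5.87649e+02  2.28420e+01  4.18074e+02
  3.33586e+02  2.50000e-02 -3.50800e+00  2.46000e-01]
[[-0.1 -1.2 -0.2]
 [-5.4  0.1 -0.1]
 [-1.9 -5.2  0.4]
 [-1.8  2.5 -0. ]
 [ 0.8  2.1 -0.3]
 [ 0.5  2.3  0.3]
 [ 0.1 -1.1 -0.2]
 [-0.6 -0.5  0.1]
 [-1.  -3.3  0.2]
 [ 0.7 -1.4  0.2]
 [ 2.9  0.5 -0.2]
 [ 5.2  0.8 -0.1]
 [ 2.5 -3.2  0.3]
 [-0.7  0.7  0.3]
 [-1.9  2.9 -0.4]
 [ 3.2  0.3 -0.2]]
```

```bash
sed -i 's/rz(q\[0\]+q10)/rz(q[0])/; s/\[r0,0,h\]/[r0,q10,h]/; s/.01,10,10\]/10,10,10]/' sim.py; python3 sim.py | head -4
cat > ik.py <<'E'
from sim import *
def orient(az,th,fl):
    a=np.radians(az);t=np.radians(th); z=np.array([np.cos(a)*np.sin(t),np.sin(a)*np.sin(t),-np.cos(t)])
    y=np.array([-np.sin(a),np.cos(a),0])*fl; return np.c_[np.cross(y,z),y,z]
def res(q,x,R,W):
    X,Q=fk(q,P); return np.hstack([X-x, W*Ro.from_matrix(R.T@Q).as_rotvec()])
def ik(x,R,q0,W=300):
    return least_squares(res,np.clip(q0,LO+.5,HI-.5),bounds=(LO,HI),args=(np.array(x,float),R,W),max_nfev=60)
E
python3 - <<'E'
from ik import *
for th in (72,85):
  for az in range(-90,136,15):
    o=[]
    for x in([443,287,90],[385,5,85]):
      b=None
      for q4 in(-60,0,90,180,240):
        for q6 in (-90,90):
          s=ik(x,orient(az,th,1),[np.degrees(np.arctan2(x[1],x[0])),30,100,q4,60,q6])
          if b is None or s.cost<b.cost-1:b=s
      o.append((round(b.cost,1),b.x.round().astype(int).tolist(),(fk(b.x,P)[0]-333*fk(b.x,P)[1][:,2]).round().astype(int).tolist()))
    print(th,az,*o)
E
```

```text
[-1.40000e-02  1.40271e+02  5.91803e+02  2.52310e+01  4.17009e+02
  3.21612e+02  1.15200e+01 -7.00000e-03 -6.00000e-03]
[[ 0.   0.  -0. ]
 [-0.   0.  -0. ]
72 -90 (np.float64(0.0), [52, 52, 84, -38, 108, 63], [443, 604, 193]) (np.float64(0.0), [38, 41, 121, -49, 84, 75], [385, 322, 188])
72 -75 (np.float64(0.0), [57, 49, 92, -46, 99, 62], [361, 593, 193]) (np.float64(0.0), [43, 39, 130, -59, 77, 80], [303, 311, 188])
72 -60 (np.float64(0.0), [61, 45, 102, -54, 90, 63], [285, 561, 193]) (np.float64(0.0), [47, 39, 140, -72, 72, 89], [227, 279, 188])
72 -45 (np.float64(0.0), [65, 42, 113, -65, 82, 66], [219, 511, 193]) (np.float64(657.3), [54, 38, 146, -77, 71, 92], [168, 267, 196])
72 -30 (np.float64(15.3), [67, 40, 123, -77, 75, 71], [170, 451, 195]) (np.float64(2259.1), [43, 36, 150, 257, 69, 94], [187, 207, 213])
72 -15 (np.float64(218.3), [64, 39, 138, 257, 71, 87], [140, 343, 188]) (np.float64(5959.7), [46, 27, 150, 257, 64, 81], [168, 205, 255])
72 0 (np.float64(0.0), [62, 38, 145, 241, 74, 93], [126, 287, 193]) (np.float64(9951.8), [2, 2, 150, 188, 24, 84], [187, 20, 359])
72 15
[... 2671 characters left out ...]
40, 69, 81, 80], [219, -282, 114])
85 75 (np.float64(0.0), [-5, 49, 139, 100, 86, 81], [357, -33, 119]) (np.float64(0.0), [-47, 49, 130, 58, 86, 91], [299, -315, 114])
85 90 (np.float64(0.0), [-6, 48, 128, 84, 85, 94], [443, -45, 119]) (np.float64(0.0), [-41, 49, 121, 49, 92, 98], [385, -327, 114])
85 105 (np.float64(0.0), [-4, 49, 117, 71, 90, 104], [529, -33, 119]) (np.float64(0.0), [-34, 50, 112, 41, 98, 102], [471, -315, 114])
85 120 (np.float64(0.0), [0, 51, 105, 60, 97, 110], [609, 0, 119]) (np.float64(0.0), [-28, 52, 105, 33, 105, 103], [551, -282, 114])
85 135 (np.float64(0.0), [4, 54, 95, 51, 105, 114], [678, 52, 119]) (np.float64(0.0), [-21, 53, 98, 26, 111, 102], [620, -230, 114])
```

```bash
cat >> ik.py <<'E'
ST=0.7*np.array([147.25,147.25,180,180,180,180])/12
def jac(q):
    x,R=fk(q,P);J=np.zeros((6,6))
    for i in range(6):
        d=q.copy();d[i]+=.01;X,Q=fk(d,P);J[:3,i]=(X-x)/.01;J[3:,i]=Ro.from_matrix(Q@R.T).as_rotvec()/.01
    return x,R,J
from scipy.optimize import lsq_linear
def call(q,rows,W=300,lam=1e-3,it=4):
    q=np.array(q,float);x0,R0=fk(q,P)
    for r in rows:
        xt=x0+R0@(np.array(r[:3])*1000);Rt=R0@rz(r[3]);xc,Rc=fk(q,P)
        d=xt-xc;n=np.linalg.norm(d);xt=xc+d*min(1,41.7/max(n,1e-9))
        w=Ro.from_matrix(Rt@Rc.T).as_rotvec();n=np.linalg.norm(w);Rt=Ro.from_rotvec(w*min(1,.125/max(n,1e-9))).as_matrix()@Rc
        s=q.copy();lo=np.maximum(LO,q-ST);hi=np.minimum(HI,q+ST)
        for _ in range(it):
            x,R,J=jac(s);e=np.r_[xt-x,W*Ro.from_matrix(Rt@R.T).as_rotvec()];J[3:]*=W
            if np.linalg.norm(e)<.05:break
            A=np.vstack([J,lam*np.eye(6)]);b=np.r_[e,np.zeros(6)]
            s=s+lsq_linear(A,b,bounds=(np.minimum(lo-s,-1e-6),np.maximum(hi-s,1e-6))).x
        q=np.clip(s,LO,HI)
    return q
def ramp(x,y,z,w):return [(x*k/5,y*k/5,z*k/5,w*k/5) for k in range(1,6)]
def tilt(q):
    z=fk(q,P)[1][:,2];return np.degrees(np.arccos(-z[2])),np.degrees(np.arctan2(z[1],z[0]))
E
python3 - <<'E'
from ik import *
np.set_printoptions(precision=1,suppress=True)
for W in(100,200,300,500,1000):
  for lam in(1e-3,):
    q=np.array([6.42,-13.35,68.64,1.55,123.47,-75.31]);q=call(q,[(-.005,.01,0,-.12*k) for k in range(1,6)],W,lam)
    for _ in range(2):q=call(q,ramp(0,0,0,-.6),W,lam)
    c=call([86.5,-2.7,33.35,-1.94,150.46,85.16],ramp(0,0,-.2,0),W,lam); d=call(c,ramp(-.15,0,-.15,0),W,lam)
    b=call([20.05,-2.16,63.74,-1.57,116.32,-139.49],[(-.014,-.028,0,0),(-.028,-.056,0,0),(-.045,-.085,0,0),(-.045,-.085,0,-.12),(-.045,-.085,0,-.24)],W,lam);b=call(b,ramp(0,0,0,-.6),W,lam)
    print(W,q,c,d,b)
print("real",[34,-13.92,69.19,-2.27,123.03,-146.54],[86.51,-1.56,31.19,-2.03,150.41,85.12],[83.58,-9.86,37.91,-2.1,150.39,82.08],[40.7,4.47,58.94,-5.64,114.78,-146.54])
E
```

```text
100 [  23.   -13.6   69.4  -10.1  121.5 -146.6] [ 88.6  -6.9  12.3  -2.7 133.9  85.7] [ 88.5 -20.7  12.3  -3.3 138.4  84.7] [  22.     6.1   54.9   -8.   115.1 -146.6]
200 [  24.7  -13.7   69.5   -9.1  121.6 -146.6] [ 88.5  -0.6  14.3  -4.2 150.5  84.8] [ 85.7 -11.8  14.3  -3.2 150.5  82.6] [  23.8    6.1   55.3   -7.9  114.9 -146.6]
300 [  27.1  -13.8   69.6   -7.5  121.9 -146.6] [ 86.9  -1.7  26.4  -2.4 150.5  85.1] [ 85.2 -11.   30.1  -3.  150.5  82.7] [  26.4    5.9   55.9   -7.7  114.8 -146.6]
500 [  32.1  -13.9   69.4   -3.6  122.7 -146.6] [ 86.6  -1.9  30.4  -2.1 150.5  85.1] [ 83.5 -10.3  36.6  -2.1 150.5  82. ] [  35.2    5.1   57.9   -6.5  114.6 -146.6]
1000 [  37.3  -14.1   69.1   -0.4  123.3 -146.6] [ 86.5  -2.   32.1  -2.  150.5  85.1] [ 83.5  -9.9  39.4  -2.1 150.5  82. ] [  52.2    3.4   60.5   -3.9  115.1 -146.6]
real [34, -13.92, 69.19, -2.27, 123.03, -146.54] [86.51, -1.56, 31.19, -2.03, 150.41, 85.12] [83.58, -9.86, 37.91, -2.1, 150.39, 82.08] [40.7, 4.47, 58.94, -5.64, 114.78, -146.54]
```

```bash
cat > beam.py <<'E'
from search import *
import sys
def score(q):
    z=fk(q,P)[1][:,2];th,az=tilt(q)
    t=np.clip(th,73,80);a=np.clip(az,62,85) if th>3 else 75
    t,a=np.radians(t),np.radians(a);zd=np.array([np.cos(a)*np.sin(t),np.sin(a)*np.sin(t),-np.cos(t)])
    return np.degrees(np.arccos(np.clip(z@zd,-1,1)))+max(0,-q[3])
def exp(a):
    q,h,seed=a;g=np.random.default_rng(seed);o=[]
    for k in range(14):
        d=g.normal(size=3);d*=.2/np.linalg.norm(d)*g.choice([0,.5,1,1]);yaw=g.choice([YS*.6,YS*.6,YS*.6,0])
        if k==0:d=np.zeros(3);yaw=YS*.6
        act=tuple(d.round(2))+(yaw,)
        n=call(q,[act]*5,W,it=3)
        if safe(n):o.append((score(n),n,h+[act]))
    return o
def tool(q1,x,q6):
    az=np.radians(q1-q6);R=np.c_[[0,0,0],[np.cos(az),np.sin(az),0],[0,0,-1]];R[:,0]=np.cross(R[:,1],R[:,2])
    return ik(x,R,[q1,10,60,0,100,q6]).x
YS=int(sys.argv[1])
if __name__=="__main__":
    np.set_printoptions(precision=2,suppress=True)
    B=[]
    for st in ([(390,60,330),(400,0,330),(400,-100,330),(400,60,450),(300,0,400)] if YS>0 else [(390,-270,720),(330,-320,700),(400,-150,700),(300,-380,740)]):
        q1=np.degrees(np.arctan2(st[1],st[0]));q=tool(q1,st,YS*146);B.append((score(q),q,[st]))
    with Pool() as p:
        for d in range(13):
            r=sum(p.map(exp,[(b[1],b[2],hash((d,i))%2**31) for i,b in enumerate(B)],chunksize=1),[])
            r.sort(key=lambda v:v[0]);B=r[:40]
            print(d,round(B[0][0],1),np.round(tilt(B[0][1])),B[0][1].round(),B[0][2][0],flush=True)
            if B[0][0]<1:break
    print(B[0][2],fk(B[0][1],P)[0])
E
timeout 280 python3 beam.py 1 2>/dev/null; timeout 280 python3 beam.py -1 2>/dev/null
```

```text
0 64.1 [ 9. 80.] [ -9.  -6. 110.   9.  76. 147.] (390, 60, 330)
1 55.7 [17. 71.] [-21.   3. 101.  18.  77. 147.] (390, 60, 330)
2 47.0 [26. 63.] [-36.   8.  99.  26.  79. 147.] (390, 60, 330)
3 39.9 [33. 55.] [-51.   6. 106.  33.  80. 147.] (390, 60, 330)
4 34.6 [40. 48.] [-72.   2. 110.  34.  91. 147.] (390, 60, 330)
5 33.1 [44. 43.] [-99.  -1. 111.  26. 105. 147.] (390, 60, 330)
6 32.3 [45. 42.] [-95.  -5. 121.  29.  99. 147.] (390, 60, 330)
7 31.8 [46. 42.] [-96.  -7. 120.  29. 103. 147.] (390, 60, 330)
8 31.1 [47. 42.] [-99. -10. 122.  29. 106. 147.] (390, 60, 330)
9 30.8 [46. 45.] [-67. -16. 125.  42.  91. 147.] (390, 60, 330)
10 29.0 [50. 41.] [-93. -14. 133.  34.  99. 147.] (390, 60, 330)
11 27.5 [52. 41.] [-82.  -3. 126.  42.  91. 147.] (390, 60, 330)
12 27.6 [53. 40.] [-125.   -8.  124.   13.  115.  147.] (390, 60, 330)
[(390, 60, 330), (np.float64(-0.03), np.float64(-0.18), np.float64(-0.09), np.float64(0.6)), (np.float64(-0.06), np.float64(-0.06), np.float64(0.05), np.float64(0.6)), (np.float64(-0.0), np.float64(-0.04), np.float64(-0.09), np.float64(0.6)), (np.float64(-0.1
[... 1567 characters left out ...]
p.float64(0.16), np.float64(-0.11), np.float64(0.05), np.float64(-0.6)), (np.float64(0.13), np.float64(-0.13), np.float64(-0.08), np.float64(-0.6)), (np.float64(0.08), np.float64(-0.14), np.float64(-0.12), np.float64(-0.6)), (np.float64(0.07), np.float64(0.05), np.float64(-0.05), np.float64(-0.6)), (np.float64(0.19), np.float64(0.03), np.float64(-0.06), np.float64(-0.6)), (np.float64(-0.08), np.float64(0.18), np.float64(-0.04), np.float64(0.0)), (np.float64(0.04), np.float64(0.03), np.float64(-0.19), np.float64(0.0)), (np.float64(0.07), np.float64(0.08), np.float64(-0.17), np.float64(-0.6)), (np.float64(-0.15), np.float64(-0.06), np.float64(-0.11), np.float64(0.0))] [-147.23 -258.3   852.63]
```

```bash
cat > plan.py <<'E'
from ik import *
W=600
np.set_printoptions(precision=3,suppress=True)
def go(q,wps,yaw,n,show=True):
    """wps: end point; yaw total; n calls. Prints per-call final shift (rows = ramp)"""
    out=[]
    for k in range(n):
        x,R=fk(q,P);d=R.T@(np.array(wps,float)-x)/(n-k)/1000;a=tuple(d.round(3))+(round(yaw/n,2),)
        q=call(q,ramp(*a),W);out.append(a)
        if show:print(np.array(a),"->",fk(q,P)[0].round(),"tilt",np.round(tilt(q),1),"q",q.round(1))
    return q,out
E
cat > beam2.py <<'E'
import sys;sys.argv=["x","-1"]
import beam,search
from beam import *
from plan import go
from workcell import state
def safe2(q):
    x,R=fk(q,P);w=x-322*R[:,2]
    return x[0]>-20 and x[0]<480 and x[2]>300 and -560<x[1]<300 and w[1]<330 and w[0]<520 and w[2]>280 and np.hypot(*w[:2])>120
beam.safe=safe2
if __name__=="__main__":
    q0=state()["qpos"]
    B=[]
    for xt,yw in(((330,-320,700),1.55),((300,-380,740),1.6),((360,-230,700),1.3)):
        q,o=go(q0,xt,yw,4,False);print(q.round(),tilt(q));B.append((score(q),q,o))
    with Pool() as p:
        for d in range(12):
            r=sum(p.map(exp,[(b[1],b[2],hash((d,i,5))%2**31) for i,b in enumerate(B)],chunksize=1),[])
            r.sort(key=lambda v:v[0]);B=r[:60]
            print(d,round(B[0][0],1),np.round(tilt(B[0][1])),B[0][1].round(),flush=True)
            if B[0][0]<1:break
    for b in B[:4]:
        print([list(map(float,a)) for a in b[2]],fk(b[1],P)[0].round())
        q,_=go(b[1],(330,-100,400),0,5,False);print("mid",q.round(),np.round(tilt(q)),fk(q,P)[0].round())
        q,_=go(q,(400,150,250),1,3,False);print("pre",q.round(),np.round(tilt(q)),fk(q,P)[0].round())
E
timeout 500 python3 beam2.py 2>/dev/null
```

```text
[ -47.   14.   25.    2.  135. -140.] (np.float64(5.3934133282438115), np.float64(-30.921623137146266))
[ -54.   20.   12.    3.  142. -143.] (np.float64(6.119870776274398), np.float64(-34.74230601964398))
[ -34.   10.   31.    0.  133. -143.] (np.float64(5.393167805865978), np.float64(-30.872158645449698))
0 65.5 [ 9. 31.] [ -32.   15.   12.   15.  148. -147.]
1 56.7 [17. 44.] [ -51.   16.   12.   34.  148. -147.]
2 46.2 [27. 57.] [ -55.   15.   12.   58.  150. -147.]
3 35.1 [38. 63.] [ -63.   15.   12.   87.  150. -147.]
4 24.5 [49. 69.] [ -77.   14.   12.  122.  150. -147.]
5 15.7 [57. 78.] [ -86.   17.   12.  152.  150. -147.]
6 8.4 [65. 89.] [ -88.   24.   12.  173.  150. -147.]
7 5.7 [67. 86.] [ -93.   26.   12.  179.  150. -147.]
8 1.6 [72. 86.] [ -92.   30.   12.  176.  150. -147.]
9 0.9 [73. 86.] [ -93.   31.   12.  178.  150. -145.]
[[0.164, 0.022, -0.034, 0.4], [0.16, -0.044, -0.034, 0.4], [0.135, -0.108, -0.034, 0.4], [0.097, -0.172, -0.037, 0.4], [0.0, 0.0, 0.0, -0.6], [-0.0, 0.0, -0.0, -0.6], [0.09, -0.03, -0.02, -0.6], [0.07, -0.05, -0.06, -0.6], [0.17, 0.04, -0.1, -0.
[... 1234 characters left out ...]
 -289.  844.]
mid [ -78.   31.   12.  163.  150. -147.] [72. 93.] [ 122. -285.  835.]
pre [ -51.   18.   45.   96.  148. -147.] [71. 94.] [ 344. -135.  760.]
[[0.164, 0.022, -0.034, 0.4], [0.16, -0.044, -0.034, 0.4], [0.135, -0.108, -0.034, 0.4], [0.097, -0.172, -0.037, 0.4], [0.0, 0.0, 0.0, -0.6], [-0.0, 0.0, -0.0, -0.6], [0.09, -0.03, -0.02, -0.6], [0.07, -0.05, -0.06, -0.6], [0.17, 0.04, -0.1, -0.6], [0.15, 0.06, -0.11, -0.6], [0.09, -0.01, -0.04, 0.0], [0.11, 0.12, -0.12, 0.0], [-0.0, 0.07, -0.19, -0.6], [-0.0, 0.0, 0.0, 0.0]] [  14. -289.  844.]
mid [ -78.   31.   12.  163.  150. -147.] [72. 93.] [ 122. -285.  835.]
pre [ -51.   18.   45.   96.  148. -147.] [71. 94.] [ 344. -135.  760.]
```

The model matches the recorded motions, and its simulated push sequence reaches 73° of tilt. Running the transit and the first pushes.

```bash

python3 -m crank '[{"grip":0.0912,"x":0.033,"y":0.004,"z":-0.007,"yaw":0.08},{"grip":0.0912,"x":0.066,"y":0.009,"z":-0.014,"yaw":0.16},{"grip":0.0912,"x":0.098,"y":0.013,"z":-0.02,"yaw":0.24},{"grip":0.0912,"x":0.131,"y":0.018,"z":-0.027,"yaw":0.32},{"grip":0.0912,"x":0.164,"y":0.022,"z":-0.034,"yaw":0.4}]' >/dev/null
python3 -m crank '[{"grip":0.0912,"x":0.032,"y":-0.009,"z":-0.007,"yaw":0.08},{"grip":0.0912,"x":0.064,"y":-0.018,"z":-0.014,"yaw":0.16},{"grip":0.0912,"x":0.096,"y":-0.026,"z":-0.02,"yaw":0.24},{"grip":0.0912,"x":0.128,"y":-0.035,"z":-0.027,"yaw":0.32},{"grip":0.0912,"x":0.16,"y":-0.044,"z":-0.034,"yaw":0.4}]' >/dev/null
python3 -m crank '[{"grip":0.0912,"x":0.027,"y":-0.022,"z":-0.007,"yaw":0.08},{"grip":0.0912,"x":0.054,"y":-0.043,"z":-0.014,"yaw":0.16},{"grip":0.0912,"x":0.081,"y":-0.065,"z":-0.02,"yaw":0.24},{"grip":0.0912,"x":0.108,"y":-0.086,"z":-0.027,"yaw":0.32},{"grip":0.0912,"x":0.135,"y":-0.108,"z":-0.034,"yaw":0.4}]' >/dev/null
python3 -m crank '[{"grip":0.0912,"x":0.019,"y":-0.034,"z":-0.007,"yaw":0.08},{"grip":0.0912,"x":0.039,"y":-0.069,"z":-0.015,"yaw":0.16},{"grip":0.0912,"x":0.058,"y":-0.103,"z":-0.022,"yaw":0.24},{"grip":0.0912,"x":0.078,"y":-0.138,"z":-0.03,"yaw":0.32},{"grip":0.0912,"x":0.097,"y":-0.172,"z":-0.037,"yaw":0.4}]'
python3 -m crank '[{"grip":0.0912,"x":0,"y":0,"z":0,"yaw":-0.6},{"grip":0.0912,"x":0,"y":0,"z":0,"yaw":-0.6},{"grip":0.0912,"x":0,"y":0,"z":0,"yaw":-0.6},{"grip":0.0912,"x":0,"y":0,"z":0,"yaw":-0.6},{"grip":0.0912,"x":0,"y":0,"z":0,"yaw":-0.6}]'
python3 -m crank '[{"grip":0.0912,"x":0,"y":0,"z":0,"yaw":-0.6},{"grip":0.0912,"x":0,"y":0,"z":0,"yaw":-0.6},{"grip":0.0912,"x":0,"y":0,"z":0,"yaw":-0.6},{"grip":0.0912,"x":0,"y":0,"z":0,"yaw":-0.6},{"grip":0.0912,"x":0,"y":0,"z":0,"yaw":-0.6}]'
python3 -m crank '[{"grip":0.0912,"x":0.09,"y":-0.03,"z":-0.02,"yaw":-0.6},{"grip":0.0912,"x":0.09,"y":-0.03,"z":-0.02,"yaw":-0.6},{"grip":0.0912,"x":0.09,"y":-0.03,"z":-0.02,"yaw":-0.6},{"grip":0.0912,"x":0.09,"y":-0.03,"z":-0.02,"yaw":-0.6},{"grip":0.0912,"x":0.09,"y":-0.03,"z":-0.02,"yaw":-0.6}]'
python3 -c "
from ik import *;from workcell import state
s=state();print(s['qpos'].round(1),tilt(s['qpos']))"
```

```text
time_s: 20.82
ee_pos: [294.0, -376.9, 711.8]
ee_rot: [-177.4, 4.4, -178.6]
force: [3.1, -3.1, -0.9]
gripper_width: 91.2
gripper_force: 0.0
time_s: 21.23
ee_pos: [342.6, -308.1, 723.3]
ee_rot: [-179.8, 9.7, -160.4]
force: [0.2, 0.3, -0.8]
gripper_width: 91.5
gripper_force: 0.0
time_s: 21.65
ee_pos: [374.3, -230.7, 736.1]
ee_rot: [177.6, 16.2, -144.0]
force: [0.7, -0.4, 0.3]
gripper_width: 91.0
gripper_force: 0.0
time_s: 22.07
ee_pos: [340.1, -178.1, 762.7]
ee_rot: [175.5, 24.9, -128.1]
force: [0.0, 0.5, 0.7]
gripper_width: 91.2
gripper_force: 0.0
[ -48.9   17.5   12.4   51.5  149.5 -146.5] (np.float64(25.252979654231172), np.float64(62.469222879843606))
```

```bash

python3 -m crank '[{"grip":0.0912,"x":0.07,"y":-0.05,"z":-0.06,"yaw":-0.6},{"grip":0.0912,"x":0.07,"y":-0.05,"z":-0.06,"yaw":-0.6},{"grip":0.0912,"x":0.07,"y":-0.05,"z":-0.06,"yaw":-0.6},{"grip":0.0912,"x":0.07,"y":-0.05,"z":-0.06,"yaw":-0.6},{"grip":0.0912,"x":0.07,"y":-0.05,"z":-0.06,"yaw":-0.6}]'
python3 -m crank '[{"grip":0.0912,"x":0.17,"y":0.04,"z":-0.1,"yaw":-0.6},{"grip":0.0912,"x":0.17,"y":0.04,"z":-0.1,"yaw":-0.6},{"grip":0.0912,"x":0.17,"y":0.04,"z":-0.1,"yaw":-0.6},{"grip":0.0912,"x":0.17,"y":0.04,"z":-0.1,"yaw":-0.6},{"grip":0.0912,"x":0.17,"y":0.04,"z":-0.1,"yaw":-0.6}]'
cat > beam3.py <<'E'
import beam2
from beam2 import *
if __name__=="__main__":
    q0=state()["qpos"];print(q0.round(1),np.round(tilt(q0)))
    B=[(score(q0),q0,[])]
    with Pool() as p:
        for d in range(8):
            r=sum(p.map(exp,[(b[1],b[2],hash((d,i,k,7))%2**31) for i,b in enumerate(B) for k in range(60//len(B)+1)],chunksize=1),[])
            r.sort(key=lambda v:v[0]);B=r[:60]
            print(d,round(B[0][0],1),np.round(tilt(B[0][1])),B[0][1].round(),flush=True)
            if B[0][0]<1:break
    for b in B[:2]:
        print([list(map(float,a)) for a in b[2]],fk(b[1],P)[0].round())
        q,_=go(b[1],(330,-200,500),1.2,6,True)
        q,_=go(q,(400,130,200),0.8,4,True)
E
timeout 400 python3 beam3.py 2>/dev/null
```

```text
time_s: 22.48
ee_pos: [314.5, -146.2, 790.6]
ee_rot: [179.9, 35.8, -108.7]
force: [-0.2, -0.4, -0.4]
gripper_width: 91.4
gripper_force: 0.0
time_s: 22.9
ee_pos: [241.6, -131.4, 836.8]
ee_rot: [-162.9, 44.6, -80.8]
force: [-0.2, -0.6, -0.8]
gripper_width: 91.0
gripper_force: 0.0
[ -64.7   17.2   12.4  108.1  150.4 -146.5] [47. 75.]
0 15.3 [58. 81.] [ -77.   20.   12.  141.  150. -147.]
1 7.5 [66. 87.] [ -92.   24.   12.  178.  150. -147.]
2 4.4 [70. 88.] [ -89.   28.   12.  175.  150. -147.]
3 3.1 [73. 88.] [ -89.   31.   12.  174.  150. -147.]
4 2.5 [72. 87.] [ -93.   30.   12.  181.  150. -145.]
5 2.5 [72. 87.] [ -93.   30.   12.  181.  150. -145.]
6 2.2 [73. 87.] [ -95.   26.   12.  183.  145. -144.]
7 2.1 [73. 87.] [ -92.   31.   12.  179.  150. -146.]
[[0.04, 0.02, -0.09, -0.6], [0.06, 0.13, -0.14, -0.6], [0.03, 0.08, -0.18, 0.0], [-0.0, -0.0, -0.0, 0.0], [-0.0, -0.02, -0.2, 0.0], [-0.0, -0.0, -0.0, 0.0], [-0.0, -0.0, 0.0, 0.0], [-0.04, -0.09, -0.17, 0.0]] [  -0. -301.  840.]
[0.072 0.01  0.035 0.2  ] -> [  55. -307.  834.] tilt [72.9 87.2] q [ -87.3   31.5   12.3  169.3  150.5 -
[... 1720 characters left out ...]
.5 -133.6]
[ 0.117 -0.022  0.108  0.2  ] -> [ 320. -319.  737.] tilt [74.5 86.6] q [ -65.3   33.1   26.9  113.2  150.5 -144.4]
[ 0.196 -0.008  0.178  0.2  ] -> [ 353. -305.  700.] tilt [74.4 87.5] q [ -62.    31.4   35.3   99.4  150.4 -146.6]
[ 0.087 -0.029  0.139  0.2  ] -> [ 382. -256.  677.] tilt [74.5 88.2] q [ -57.6   27.2   46.    87.4  147.2 -146.6]
[ 0.106 -0.055  0.167  0.2  ] -> [ 412. -186.  639.] tilt [74.6 88.6] q [ -51.8   22.2   59.3   76.   140.8 -146.6]
[ 0.138 -0.099  0.21   0.2  ] -> [436. -92. 569.] tilt [74.6 88.8] q [ -44.2   17.1   76.4   66.5  129.8 -146.6]
[ 0.216 -0.208  0.312  0.2  ] -> [446.  14. 463.] tilt [74.2 88.9] q [ -35.1   14.2   95.3   61.3  114.6 -146.6]
```

```bash

python3 -m crank '[{"grip":0.0912,"x":0.04,"y":0.02,"z":-0.09,"yaw":-0.6},{"grip":0.0912,"x":0.04,"y":0.02,"z":-0.09,"yaw":-0.6},{"grip":0.0912,"x":0.04,"y":0.02,"z":-0.09,"yaw":-0.6},{"grip":0.0912,"x":0.04,"y":0.02,"z":-0.09,"yaw":-0.6},{"grip":0.0912,"x":0.04,"y":0.02,"z":-0.09,"yaw":-0.6}]'
python3 -m crank '[{"grip":0.0912,"x":0.06,"y":0.13,"z":-0.14,"yaw":-0.6},{"grip":0.0912,"x":0.06,"y":0.13,"z":-0.14,"yaw":-0.6},{"grip":0.0912,"x":0.06,"y":0.13,"z":-0.14,"yaw":-0.6},{"grip":0.0912,"x":0.06,"y":0.13,"z":-0.14,"yaw":-0.6},{"grip":0.0912,"x":0.06,"y":0.13,"z":-0.14,"yaw":-0.6}]'
python3 -m crank '[{"grip":0.0912,"x":0.03,"y":0.08,"z":-0.18,"yaw":0},{"grip":0.0912,"x":0.03,"y":0.08,"z":-0.18,"yaw":0},{"grip":0.0912,"x":0.03,"y":0.08,"z":-0.18,"yaw":0},{"grip":0.0912,"x":0.03,"y":0.08,"z":-0.18,"yaw":0},{"grip":0.0912,"x":0.03,"y":0.08,"z":-0.18,"yaw":0}]'
python3 -m crank '[{"grip":0.0912,"x":0,"y":0,"z":-0.2,"yaw":0},{"grip":0.0912,"x":0,"y":0,"z":-0.2,"yaw":0},{"grip":0.0912,"x":0,"y":0,"z":-0.2,"yaw":0},{"grip":0.0912,"x":0,"y":0,"z":-0.2,"yaw":0},{"grip":0.0912,"x":0,"y":0,"z":-0.2,"yaw":0}]'
python3 -m crank '[{"grip":0.0912,"x":0,"y":0,"z":-0.2,"yaw":0},{"grip":0.0912,"x":0,"y":0,"z":-0.2,"yaw":0},{"grip":0.0912,"x":0,"y":0,"z":-0.2,"yaw":0},{"grip":0.0912,"x":0,"y":0,"z":-0.2,"yaw":0},{"grip":0.0912,"x":0,"y":0,"z":-0.2,"yaw":0}]'
python3 -c "
from ik import *;from workcell import state
s=state();print(s['qpos'].round(1),np.round(tilt(s['qpos']),1))"
```

```text
time_s: 23.32
ee_pos: [152.6, -146.8, 868.1]
ee_rot: [-139.9, 44.5, -47.7]
force: [0.4, -0.8, 0.6]
gripper_width: 91.0
gripper_force: 0.0
time_s: 23.73
ee_pos: [4.4, -203.5, 874.0]
ee_rot: [-119.2, 30.4, -18.7]
force: [1.0, -0.4, -0.1]
gripper_width: 91.1
gripper_force: 0.0
time_s: 24.15
ee_pos: [-15.4, -253.8, 857.8]
ee_rot: [-114.8, 31.6, -16.4]
force: [0.0, 0.4, 0.8]
gripper_width: 91.3
gripper_force: 0.0
time_s: 24.57
ee_pos: [-18.8, -289.6, 843.9]
ee_rot: [-111.6, 32.3, -14.6]
force: [-0.6, 0.2, -0.3]
gripper_width: 91.2
gripper_force: 0.0
time_s: 24.98
ee_pos: [-22.3, -325.4, 828.0]
ee_rot: [-108.1, 32.9, -12.7]
force: [-0.2, 0.4, -0.4]
gripper_width: 91.5
gripper_force: 0.0
[ -94.3   33.    12.3  183.3  150.4 -143.4] [74.8 87.3]
```

```bash
python3 - <<'E'
from h import *
print("handle bottom",tri((250,233.5),(246,231)).round(),"top",tri((351/1.4286,265/1.4286),(349/1.4286,285/1.4286)).round())
# microwave front bottom edge: side0 (223,377) left bottom, (415,308)? ; top0 (237,325),(411,325)
print("mw bottom L",onz("side",np.array((225,378))/1.4286,0).round(),onz("top",np.array((240,326))/1.4286,0).round())
print("mw bottom R",onz("side",np.array((415,308))/1.4286,0).round(),onz("top",np.array((411,325))/1.4286,0).round())
from plan import *
s=state();q=s["qpos"]
x,R=fk(q,P);print("y_tool",R[:,1],"x_tool",R[:,0])
# yaw so that y_tool is horizontal
a=np.degrees(np.arctan2(-R[2,1],-R[2,0]));print("yaw needed candidates: y_z=-sin*xz+cos*yz=0",np.degrees(np.arctan2(R[2,1],R[2,0])),np.degrees(np.arctan2(-R[2,1],-R[2,0])))
E
```

```text
handle bottom [558. 220.  48.] top [549. 212. 323.]
mw bottom L [621. 515.] [617. 516.]
mw bottom R [573.  64.] [583.  65.]
y_tool [-0.572 -0.19  -0.798] x_tool [ 0.819 -0.185 -0.543]
yaw needed candidates: y_z=-sin*xz+cos*yz=0 -124.20666859882333 55.79333140117669
```

```bash
python3 - <<'E'
from plan import *
from workcell import state
q=state()["qpos"]
q,_=go(q,(200,-330,770),.6,2)
q,_=go(q,(400,-200,600),.374,3)
print()
q,_=go(q,(435,0,400),0,2)
q,_=go(q,(438,170,125),0,2)
x,R=fk(q,P);print(x,R[:,1],R[:,2])
print(np.degrees(np.arctan2(R[2,1],R[2,0])))
E
```

```text
[ 0.107 -0.04   0.01   0.3  ] -> [  92. -336.  817.] tilt [75.  87.3] q [ -84.2   34.1   12.3  163.2  150.5 -141.1]
[ 0.101 -0.058  0.023  0.3  ] -> [ 206. -341.  787.] tilt [74.7 87.4] q [ -74.6   35.6   14.2  142.6  150.5 -140.1]
[ 0.067 -0.041  0.065  0.12 ] -> [ 280. -320.  767.] tilt [74.4 87.9] q [ -67.9   34.    20.2  126.7  150.5 -146.6]
[ 0.076 -0.041  0.082  0.12 ] -> [ 343. -304.  747.] tilt [73.9 88.9] q [ -62.1   35.    21.2  117.1  148.5 -146.6]
[ 0.118 -0.043  0.142  0.12 ] -> [ 407. -282.  723.] tilt [73.5 90. ] q [ -56.4   35.9   22.9  107.8  146.1 -146.6]

[ 0.114 -0.017  0.181  0.   ] -> [ 453. -254.  716.] tilt [73.  91.2] q [ -51.6   37.2   21.   104.9  143.2 -146.6]
[0.229 0.003 0.335 0.   ] -> [ 504. -223.  704.] tilt [72.5 92.4] q [ -46.6   39.1   18.6  101.8  140.3 -146.6]
[0.218 0.011 0.276 0.   ] -> [ 555. -200.  679.] tilt [71.9 93.8] q [ -42.2   42.5   14.9   99.1  138.  -146.6]
[0.416 0.059 0.53  0.   ] -> [ 606. -170.  651.] tilt [71.7 95.2] q [ -37.6   45.8   12.3   96.1  135.6 -146.6]
[ 606.039 -170.349  650.842] [-0.993 -0.057  0.102] [-0.086  0.945 -0.314]
173.82306162139164
```

```bash
python3 - <<'E'
from plan import *
from workcell import state
q0=state()["qpos"]
def horiz(q):
    R=fk(q,P)[1];print("ytool",R[:,1].round(2),"yaw to go",np.radians(np.degrees(np.arctan2(R[2,1],R[2,0]))+np.array([0,180,-180])).round(2))
for name,ex in(("A",0.4),("B",0.0)):
    print(name)
    q,_=go(q0,(40,-335,820),.6,1)
    q,_=go(q,(200,-320,770),.6,1)
    q,_=go(q,(330,-290,690),ex*.5+.2,2)
    q,_=go(q,(400,-200,570),ex*.5,1)
    q,_=go(q,(435,0,400),0,2)
    q,_=go(q,(438,170,135),0,2);horiz(q)
E
```

```text
A
[ 0.057 -0.027 -0.004  0.6  ] -> [  40. -333.  823.] tilt [75.2 87.3] q [ -88.8   33.6   12.3  172.2  150.5 -117.2]
[ 0.101 -0.131  0.034  0.6  ] -> [ 206. -333.  793.] tilt [74.9 87.3] q [ -74.4   34.5   15.5  142.3  150.5 -106.1]
[ 0.028 -0.069  0.037  0.2  ] -> [ 281. -323.  765.] tilt [74.9 87.1] q [ -68.2   33.7   21.7  125.1  150.5 -109.9]
[ 0.038 -0.069  0.053  0.2  ] -> [ 338. -287.  691.] tilt [75.  86.5] q [ -62.8   27.5   44.    92.2  150.5 -133.1]
[ 0.043 -0.1    0.118  0.2  ] -> [ 408. -205.  592.] tilt [75.1 86.7] q [ -53.9   22.8   65.3   69.3  139.  -146.6]
[ 0.039 -0.054  0.124  0.   ] -> [ 447. -123.  573.] tilt [75.  87.1] q [ -46.2   19.3   73.2   67.8  130.6 -146.6]
[ 0.101 -0.092  0.162  0.   ] -> [477. -35. 542.] tilt [74.5 87.4] q [ -37.8   16.4   81.2   66.8  121.  -146.6]
[ 0.122 -0.119  0.152  0.   ] -> [502.  45. 502.] tilt [73.6 87.7] q [ -29.4   15.2   87.9   66.3  111.3 -146.6]
[ 0.238 -0.22   0.221  0.   ] -> [518. 124. 455.] tilt [72.2 88.2] q [ -21.    15.    93.9   66.6  101.3 -146.6]
ytool [-0.53  0.27  0.8 ] yaw to go [ 2.14  5.28 -1.01]
B
[ 0.0
[... 388 characters left out ...]
  690.] tilt [75.  86.5] q [ -62.8   27.5   44.    92.1  150.5 -144.6]
[ 0.062 -0.089  0.118  0.   ] -> [ 408. -253.  674.] tilt [75.1 87.4] q [ -56.    28.4   45.    87.6  144.8 -146.6]
[ 0.087 -0.05   0.158  0.   ] -> [ 450. -201.  672.] tilt [75.1 88.3] q [ -50.2   26.8   47.8   85.   140.  -146.6]
[ 0.198 -0.077  0.264  0.   ] -> [ 490. -142.  666.] tilt [74.9 89.1] q [ -44.    25.3   50.9   82.2  134.7 -146.6]
[ 0.203 -0.079  0.22   0.   ] -> [528. -89. 652.] tilt [74.6 90. ] q [ -38.1   24.8   53.5   79.6  129.6 -146.6]
[ 0.415 -0.143  0.387  0.   ] -> [563. -29. 632.] tilt [74.2 90.9] q [ -31.8   24.5   56.4   77.   123.8 -146.6]
ytool [-0.84  0.13  0.52] yaw to go [ 2.57  5.71 -0.58]
```

```bash
python3 - <<'E'
from plan import *
from workcell import state
q0=state()["qpos"]
def horiz(q):
    R=fk(q,P)[1];print("ytool",R[:,1].round(2),"yaw to go",np.radians(np.degrees(np.arctan2(R[2,1],R[2,0]))+np.array([0,180,-180])).round(2))
q,_=go(q0,(40,-335,820),.6,1)
q,_=go(q,(200,-320,770),.6,1)
q,_=go(q,(330,-290,690),1.2,2)
q,_=go(q,(400,-200,560),.6,1)
q,_=go(q,(435,0,400),1.1,2)
horiz(q)
q,_=go(q,(438,160,135),0,2);horiz(q)
x,R=fk(q,P);print(R[:,2])
E
```

```text
[ 0.057 -0.027 -0.004  0.6  ] -> [  40. -333.  823.] tilt [75.2 87.3] q [ -88.8   33.6   12.3  172.2  150.5 -117.2]
[ 0.101 -0.131  0.034  0.6  ] -> [ 206. -333.  793.] tilt [74.9 87.3] q [ -74.4   34.5   15.5  142.3  150.5 -106.1]
[ 0.028 -0.069  0.037  0.6  ] -> [ 281. -323.  765.] tilt [74.9 87.1] q [-68.2  33.7  21.7 125.1 150.5 -86.9]
[ 0.008 -0.078  0.053  0.6  ] -> [ 338. -287.  691.] tilt [75.  86.5] q [-62.8  27.5  43.9  92.3 150.5 -87.1]
[-0.041 -0.111  0.121  0.6  ] -> [ 400. -200.  560.] tilt [75.  86.5] q [-54.2  22.   70.9  64.2 137.2 -85.6]
[-0.032 -0.041  0.118  0.55 ] -> [ 417. -100.  480.] tilt [75.  86.5] q [-47.   17.6  88.7  58.2 124.4 -65. ]
[-0.049 -0.018  0.118  0.55 ] -> [435.  -0. 400.] tilt [75.  86.5] q [-38.   16.4 102.7  58.3 110.6 -40.8]
ytool [ 1.   -0.06  0.02] yaw to go [ 0.02  3.16 -3.12]
[-0.107 -0.005  0.112  0.   ] -> [437.  80. 268.] tilt [75.  86.5] q [-30.2  22.6 117.3  60.   94.7 -55.9]
[-0.108 -0.006  0.111  0.   ] -> [438. 160. 135.] tilt [75.  86.5] q [-21.2  35.4 127.   68.7  81.  -74.1]
ytool [ 1.   -0.06  0.02] yaw to go [ 0.02  3.16 -3.12]
[ 0.059  0.964 -0.258]
```

```bash

python3 -m crank '[{"grip":0.0912,"x":0.011,"y":-0.005,"z":-0.001,"yaw":0.12},{"grip":0.0912,"x":0.023,"y":-0.011,"z":-0.002,"yaw":0.24},{"grip":0.0912,"x":0.034,"y":-0.016,"z":-0.002,"yaw":0.36},{"grip":0.0912,"x":0.046,"y":-0.022,"z":-0.003,"yaw":0.48},{"grip":0.0912,"x":0.057,"y":-0.027,"z":-0.004,"yaw":0.6}]' >/dev/null
python3 -m crank '[{"grip":0.0912,"x":0.02,"y":-0.026,"z":0.007,"yaw":0.12},{"grip":0.0912,"x":0.04,"y":-0.052,"z":0.014,"yaw":0.24},{"grip":0.0912,"x":0.061,"y":-0.079,"z":0.02,"yaw":0.36},{"grip":0.0912,"x":0.081,"y":-0.105,"z":0.027,"yaw":0.48},{"grip":0.0912,"x":0.101,"y":-0.131,"z":0.034,"yaw":0.6}]' >/dev/null
python3 -m crank '[{"grip":0.0912,"x":0.006,"y":-0.014,"z":0.007,"yaw":0.12},{"grip":0.0912,"x":0.011,"y":-0.028,"z":0.015,"yaw":0.24},{"grip":0.0912,"x":0.017,"y":-0.041,"z":0.022,"yaw":0.36},{"grip":0.0912,"x":0.022,"y":-0.055,"z":0.03,"yaw":0.48},{"grip":0.0912,"x":0.028,"y":-0.069,"z":0.037,"yaw":0.6}]'
python3 -m crank '[{"grip":0.0912,"x":0.002,"y":-0.016,"z":0.011,"yaw":0.12},{"grip":0.0912,"x":0.003,"y":-0.031,"z":0.021,"yaw":0.24},{"grip":0.0912,"x":0.005,"y":-0.047,"z":0.032,"yaw":0.36},{"grip":0.0912,"x":0.006,"y":-0.062,"z":0.042,"yaw":0.48},{"grip":0.0912,"x":0.008,"y":-0.078,"z":0.053,"yaw":0.6}]'
python3 - <<'E'
from plan import *
from workcell import state
s=state();q=s["qpos"];print(q.round(1),s["ee_pos"].round(),s["force"].round(1),s["time_s"],np.round(tilt(q),1))
q,_=go(q,(400,-200,560),.6,1)
q,_=go(q,(435,0,400),1.1,2)
E
```

```text
time_s: 26.23
ee_pos: [282.4, -320.3, 765.7]
ee_rot: [110.2, 40.7, -169.5]
force: [0.3, -0.3, -0.3]
gripper_width: 91.1
gripper_force: 0.0
time_s: 26.65
ee_pos: [338.6, -283.7, 691.6]
ee_rot: [105.2, 8.0, 178.7]
force: [0.7, 1.1, 0.3]
gripper_width: 91.2
gripper_force: 0.0
[-62.7  27.2  44.2  92.  150.3 -87.1] [ 339. -284.  692.] [0.7 1.1 0.3] 26.65 [74.9 86.5]
[-0.041 -0.111  0.119  0.6  ] -> [ 400. -200.  560.] tilt [74.9 86.5] q [-54.2  21.9  70.8  64.1 137.2 -85.3]
[-0.033 -0.041  0.118  0.55 ] -> [ 418. -100.  480.] tilt [74.9 86.5] q [-46.9  17.6  88.7  58.2 124.3 -64.7]
[-0.049 -0.018  0.118  0.55 ] -> [435.  -0. 400.] tilt [74.9 86.5] q [-38.   16.3 102.7  58.2 110.5 -40.5]
```

```bash

python3 -m crank '[{"grip":0.0912,"x":-0.008,"y":-0.022,"z":0.024,"yaw":0.12},{"grip":0.0912,"x":-0.016,"y":-0.044,"z":0.048,"yaw":0.24},{"grip":0.0912,"x":-0.025,"y":-0.067,"z":0.071,"yaw":0.36},{"grip":0.0912,"x":-0.033,"y":-0.089,"z":0.095,"yaw":0.48},{"grip":0.0912,"x":-0.041,"y":-0.111,"z":0.119,"yaw":0.6}]' >/dev/null
python3 -m crank '[{"grip":0.0912,"x":-0.007,"y":-0.008,"z":0.024,"yaw":0.11},{"grip":0.0912,"x":-0.013,"y":-0.016,"z":0.047,"yaw":0.22},{"grip":0.0912,"x":-0.02,"y":-0.025,"z":0.071,"yaw":0.33},{"grip":0.0912,"x":-0.026,"y":-0.033,"z":0.094,"yaw":0.44},{"grip":0.0912,"x":-0.033,"y":-0.041,"z":0.118,"yaw":0.55}]'
python3 -m crank '[{"grip":0.0912,"x":-0.01,"y":-0.004,"z":0.024,"yaw":0.11},{"grip":0.0912,"x":-0.02,"y":-0.007,"z":0.047,"yaw":0.22},{"grip":0.0912,"x":-0.029,"y":-0.011,"z":0.071,"yaw":0.33},{"grip":0.0912,"x":-0.039,"y":-0.014,"z":0.094,"yaw":0.44},{"grip":0.0912,"x":-0.049,"y":-0.018,"z":0.118,"yaw":0.55}]'
python3 - <<'E'
from plan import *
from h import grab_frame,crop,cv2
from workcell import state
s=state();q=s["qpos"];print(q.round(1),s["ee_pos"].round(),s["force"].round(1),s["time_s"],np.round(tilt(q),1))
R=fk(q,P)[1];print("ytool",R[:,1].round(3),"yaw to go",np.arctan2(R[2,1],R[2,0]))
q,_=go(q,(436,165,120),0.0,2)
q,_=go(q,(443.5,292,85),0.0,1)
a=grab_frame("side")[:,:,::-1];b=grab_frame("top")[:,:,::-1]
cv2.imwrite("pics/c5.png",np.hstack([crop(a,150,110,280,400),crop(b,150,110,280,400)]))
E
```

```text
time_s: 27.48
ee_pos: [418.5, -99.8, 480.6]
ee_rot: [116.7, -54.6, 154.1]
force: [0.8, 0.4, -0.1]
gripper_width: 91.4
gripper_force: 0.0
time_s: 27.9
ee_pos: [436.2, -0.1, 401.0]
ee_rot: [176.5, -74.9, 90.0]
force: [0.7, 0.4, -0.6]
gripper_width: 91.4
gripper_force: 0.0
[-37.9  16.3 102.6  58.4 110.5 -40.4] [436.  -0. 401.] [ 0.7  0.4 -0.6] 27.9 [74.9 86.4]
ytool [ 0.998 -0.058  0.016] yaw to go 0.016568402540172358
[-0.114 -0.007  0.116  0.   ] -> [436.  82. 261.] tilt [74.9 86.4] q [-30.   23.1 117.9  60.   93.9 -56.6]
[-0.114 -0.007  0.116  0.   ] -> [436. 165. 120.] tilt [74.9 86.4] q [-20.7  37.  127.8  69.6  79.8 -76.2]
[-0.001 -0.001  0.132  0.   ] -> [443. 292.  85.] tilt [74.9 86.4] q [ -4.   41.3 130.6  87.4  75.1 -82.6]
```

View pics/c5.png

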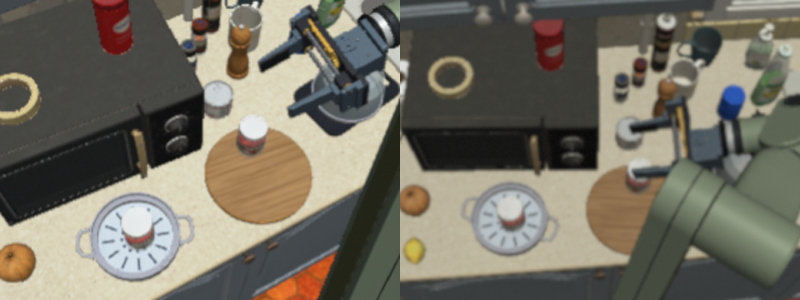

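View: the first jar stands undisturbed, the tool is nearly horizontal over the round board, the canner jar is free at side crop (137,225). Approach.

```bash
python3 - <<'E'
from plan import *
from workcell import state
q=state()["qpos"]
q,_=go(q,(437,185,140),0.016,2)
q,_=go(q,(443.5,292,87),0.0,1)
E
python3 -m crank '[{"grip":0.0912,"x":-0.02,"y":-0.001,"z":0.024,"yaw":0.002},{"grip":0.0912,"x":-0.04,"y":-0.002,"z":0.048,"yaw":0.004},{"grip":0.0912,"x":-0.06,"y":-0.004,"z":0.072,"yaw":0.008},{"grip":0.0912,"x":-0.08,"y":-0.005,"z":0.096,"yaw":0.012},{"grip":0.0912,"x":-0.1,"y":-0.006,"z":0.122,"yaw":0.016}]'
python3 -c "
from h import *
to([437,185,140])
to([443.5,292,87])"
```

```text
[-0.102 -0.006  0.122  0.01 ] -> [436.  93. 270.] tilt [75.  86.7] q [-28.9  22.1 117.9  60.9  94.  -54.8]
[-0.102 -0.005  0.123  0.01 ] -> [437. 185. 140.] tilt [75.  86.7] q [-18.1  34.5 127.9  71.5  80.1 -72.5]
[-0.023  0.     0.117  0.   ] -> [443. 292.  87.] tilt [75.  86.7] q [ -4.   41.1 130.5  87.1  75.3 -81. ]
time_s: 28.42
ee_pos: [438.4, 90.9, 272.9]
ee_rot: [178.0, -74.9, 88.4]
force: [0.5, -0.3, 0.1]
gripper_width: 91.4
gripper_force: 0.0
tool shift mm [-103.8   -8.4  125.2] n 163.0 pos [438.4  90.9 272.9] rot [178.  -74.9  88.4] q [-29.02  21.83 117.58  61.02  94.09 -54.42] F [ 0.5 -0.3  0.1] w 91.4 0.0 t 28.4167
tool shift mm [-127.1   -9.   242.5] n 274.0 pos [438.4  90.9 272.9] rot [178.  -74.9  88.4] q [-29.02  21.83 117.58  61.02  94.09 -54.42] F [ 0.5 -0.3  0.1] w 91.4 0.0 t 28.4167
```

```bash

python3 -m crank '[{"grip":0.0912,"x":-0.025,"y":-0.002,"z":0.03,"yaw":0},{"grip":0.0912,"x":-0.05,"y":-0.004,"z":0.06,"yaw":0},{"grip":0.0912,"x":-0.075,"y":-0.005,"z":0.09,"yaw":0},{"grip":0.0912,"x":-0.095,"y":-0.007,"z":0.115,"yaw":0},{"grip":0.0912,"x":-0.104,"y":-0.007,"z":0.124,"yaw":0}]' >/dev/null
python3 -m crank '[{"grip":0.0912,"x":-0.003,"y":0,"z":0.015,"yaw":0},{"grip":0.0912,"x":-0.007,"y":0,"z":0.035,"yaw":0},{"grip":0.0912,"x":-0.012,"y":0,"z":0.055,"yaw":0},{"grip":0.0912,"x":-0.015,"y":0,"z":0.07,"yaw":0},{"grip":0.0912,"x":-0.015,"y":0,"z":0.075,"yaw":0}]'
python3 - <<'E'
from h import *
to([443.5,292,87])
a=grab_frame("side")[:,:,::-1];b=grab_frame("top")[:,:,::-1]
cv2.imwrite("pics/c6.png",np.hstack([crop(a,185,195,140,400),crop(b,170,190,140,400)]))
E
```

```text
time_s: 29.25
ee_pos: [441.8, 253.7, 106.3]
ee_rot: [178.6, -75.0, 88.0]
force: [0.9, -0.7, -1.0]
gripper_width: 91.3
gripper_force: 0.0
tool shift mm [-8.8 -0.7 42. ] n 43.0 pos [441.8 253.7 106.3] rot [178.6 -75.   88. ] q [ -9.15  38.55 130.06  81.45  76.45 -78.72] F [ 0.9 -0.7 -1. ] w 91.3 0.0 t 29.25
```

View pics/c6.png

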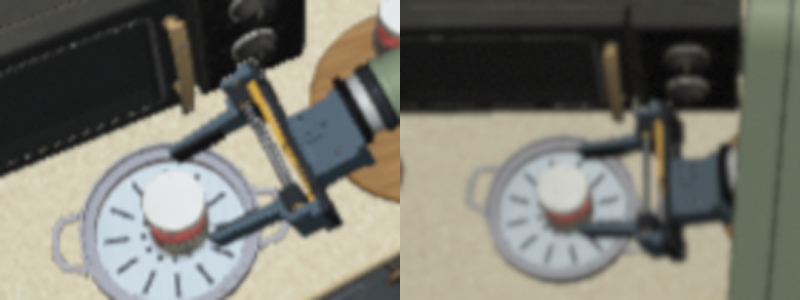

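Fingers straddle the jar evenly (tips at crop (172,155) and (218,237), jar at (175,215)). Go in, close, lift.

```bash

python3 -m crank '[{"grip":0.0912,"x":-0.003,"y":0,"z":0.012,"yaw":0},{"grip":0.0912,"x":-0.005,"y":0,"z":0.024,"yaw":0},{"grip":0.0912,"x":-0.008,"y":0,"z":0.035,"yaw":0},{"grip":0.0912,"x":-0.009,"y":0,"z":0.042,"yaw":0},{"grip":0.0912,"x":-0.009,"y":0,"z":0.042,"yaw":0}]'
python3 -m crank '[{"grip":0.075,"x":0,"y":0,"z":0,"yaw":0},{"grip":0.068,"x":0,"y":0,"z":0,"yaw":0},{"grip":0.062,"x":0,"y":0,"z":0,"yaw":0},{"grip":0.05,"x":0,"y":0,"z":0,"yaw":0},{"grip":0.05,"x":0,"y":0,"z":0,"yaw":0}]' 45
python3 -m crank '[{"grip":0.05,"x":0,"y":0,"z":0,"yaw":0},{"grip":0.05,"x":0,"y":0,"z":0,"yaw":0},{"grip":0.05,"x":0.001,"y":0,"z":0,"yaw":0},{"grip":0.05,"x":0.003,"y":0,"z":-0.001,"yaw":0},{"grip":0.05,"x":0.006,"y":0,"z":-0.002,"yaw":0}]'
python3 -c "
from h import *
to([443.5,292,87])"
```

```text
time_s: 29.77
ee_pos: [443.4, 291.3, 87.5]
ee_rot: [179.0, -75.1, 87.6]
force: [-0.5, 0.1, 0.2]
gripper_width: 91.3
gripper_force: 0.0
time_s: 30.18
ee_pos: [444.2, 290.9, 88.1]
ee_rot: [178.9, -75.1, 87.4]
force: [2.2, -0.1, 2.2]
gripper_width: 63.1
gripper_force: 45.0
time_s: 30.6
ee_pos: [441.3, 290.9, 92.4]
ee_rot: [179.9, -74.9, 86.8]
force: [-0.1, -0.0, -3.6]
gripper_width: 62.8
gripper_force: 45.0
tool shift mm [-4.9  2.2  2.6] n 6.0 pos [441.3 290.9  92.4] rot [179.9 -74.9  86.8] q [ -4.14  40.25 130.64  86.75  75.21 -80.6 ] F [-0.1 -0.  -3.6] w 62.8 45.0 t 30.6
```

```bash
python3 - <<'E'
from plan import *
from workcell import state
s=state();q=s["qpos"]
q,_=go(q,s["ee_pos"]+[0,0,115],0,1)
q,_=go(q,(410,150,300),0,1)
q,_=go(q,(410,150,300),3.14,6)
E
```

```text
[ 0.111  0.    -0.03   0.   ] -> [441. 291. 207.] tilt [74.9 86.7] q [ -4.1  25.6 127.3  82.3  77.  -62.1]
[ 0.052 -0.023 -0.162  0.   ] -> [410. 150. 300.] tilt [74.9 86.7] q [-23.8  15.9 121.9  64.8  91.9 -51. ]
[0.   0.   0.   0.52] -> [410. 150. 300.] tilt [74.9 86.7] q [-23.8  15.9 121.9  64.8  91.9 -21.2]
[ 0.   -0.    0.    0.52] -> [410. 150. 300.] tilt [74.9 86.7] q [-23.8  15.9 121.9  64.8  91.9   8.6]
[ 0.   -0.    0.    0.52] -> [410. 150. 300.] tilt [74.9 86.7] q [-23.8  15.9 121.9  64.8  91.9  38.4]
[ 0.   -0.    0.    0.52] -> [410. 150. 300.] tilt [74.9 86.7] q [-23.8  15.9 121.9  64.8  91.9  68.2]
[-0.   -0.    0.    0.52] -> [410. 150. 300.] tilt [74.9 86.7] q [-23.8  15.9 121.9  64.8  91.9  98. ]
[-0.   -0.    0.    0.52] -> [410. 150. 300.] tilt [74.9 86.7] q [-23.8  15.9 121.9  64.8  91.9 127.8]
```

```bash

python3 -m crank '[{"grip":0.05,"x":0.01,"y":0,"z":-0.003,"yaw":0},{"grip":0.05,"x":0.03,"y":0,"z":-0.008,"yaw":0},{"grip":0.05,"x":0.06,"y":0,"z":-0.016,"yaw":0},{"grip":0.05,"x":0.09,"y":0,"z":-0.024,"yaw":0},{"grip":0.05,"x":0.111,"y":0,"z":-0.03,"yaw":0}]' 60
python3 -m crank '[{"grip":0.05,"x":0.01,"y":-0.003,"z":-0.025,"yaw":0},{"grip":0.05,"x":0.02,"y":-0.008,"z":-0.06,"yaw":0},{"grip":0.05,"x":0.033,"y":-0.014,"z":-0.098,"yaw":0},{"grip":0.05,"x":0.045,"y":-0.02,"z":-0.135,"yaw":0},{"grip":0.05,"x":0.052,"y":-0.023,"z":-0.162,"yaw":0}]'
python3 -m crank '[{"grip":0.05,"x":0,"y":0,"z":0,"yaw":0.06},{"grip":0.05,"x":0,"y":0,"z":0,"yaw":0.18},{"grip":0.05,"x":0,"y":0,"z":0,"yaw":0.3},{"grip":0.05,"x":0,"y":0,"z":0,"yaw":0.42},{"grip":0.05,"x":0,"y":0,"z":0,"yaw":0.54}]'
python3 -m crank '[{"grip":0.05,"x":0,"y":0,"z":0,"yaw":0.12},{"grip":0.05,"x":0,"y":0,"z":0,"yaw":0.24},{"grip":0.05,"x":0,"y":0,"z":0,"yaw":0.36},{"grip":0.05,"x":0,"y":0,"z":0,"yaw":0.48},{"grip":0.05,"x":0,"y":0,"z":0,"yaw":0.6}]'
python3 -c "
from h import *
to([410,150,300])"
```

```text
time_s: 31.02
ee_pos: [440.8, 290.8, 209.9]
ee_rot: [179.5, -75.0, 87.2]
force: [-0.6, -0.2, -2.6]
gripper_width: 62.3
gripper_force: 60.0
time_s: 31.43
ee_pos: [408.4, 147.7, 301.1]
ee_rot: [179.6, -74.9, 87.1]
force: [0.6, 0.2, -3.3]
gripper_width: 62.9
gripper_force: 60.0
time_s: 31.85
ee_pos: [409.0, 149.3, 299.3]
ee_rot: [-117.4, -55.6, 19.8]
force: [0.3, -0.2, -2.3]
gripper_width: 62.9
gripper_force: 60.0
time_s: 32.27
ee_pos: [409.0, 149.5, 299.3]
ee_rot: [-106.5, -23.5, 3.4]
force: [0.0, 0.7, -3.1]
gripper_width: 62.5
gripper_force: 60.0
tool shift mm [ 1.3 -0.4  0.4] n 1.0 pos [409.  149.5 299.3] rot [-106.5  -23.5    3.4] q [-23.89  15.88 122.07  64.76  91.95  14.51] F [ 0.   0.7 -3.1] w 62.5 60.0 t 32.2667
```

```bash

python3 -m crank '[{"grip":0.05,"x":0,"y":0,"z":0,"yaw":0.12},{"grip":0.05,"x":0,"y":0,"z":0,"yaw":0.24},{"grip":0.05,"x":0,"y":0,"z":0,"yaw":0.36},{"grip":0.05,"x":0,"y":0,"z":0,"yaw":0.48},{"grip":0.05,"x":0,"y":0,"z":0,"yaw":0.6}]' >/dev/null
python3 -m crank '[{"grip":0.05,"x":0,"y":0,"z":0,"yaw":0.12},{"grip":0.05,"x":0,"y":0,"z":0,"yaw":0.24},{"grip":0.05,"x":0,"y":0,"z":0,"yaw":0.36},{"grip":0.05,"x":0,"y":0,"z":0,"yaw":0.48},{"grip":0.05,"x":0,"y":0,"z":0,"yaw":0.6}]' >/dev/null
python3 -m crank '[{"grip":0.05,"x":0,"y":0,"z":0,"yaw":0.12},{"grip":0.05,"x":0,"y":0,"z":0,"yaw":0.24},{"grip":0.05,"x":0,"y":0,"z":0,"yaw":0.36},{"grip":0.05,"x":0,"y":0,"z":0,"yaw":0.48},{"grip":0.05,"x":0,"y":0,"z":0,"yaw":0.6}]' >/dev/null
python3 -m crank '[{"grip":0.05,"x":0,"y":0,"z":0,"yaw":0.1},{"grip":0.05,"x":0,"y":0,"z":0,"yaw":0.2},{"grip":0.05,"x":0,"y":0,"z":0,"yaw":0.2},{"grip":0.05,"x":0,"y":0,"z":0,"yaw":0.2},{"grip":0.05,"x":0,"y":0,"z":0,"yaw":0.2}]'
python3 - <<'E'
from h import *
to([410,150,300])
a=grab_frame("side")[:,:,::-1];b=grab_frame("top")[:,:,::-1]
cv2.imwrite("pics/c7.png",np.hstack([crop(a,185,135,160,400),crop(b,170,120,160,400)]))
E
```

```text
time_s: 33.93
ee_pos: [409.8, 149.3, 300.0]
ee_rot: [-178.8, 75.0, -92.2]
force: [0.8, 0.2, -3.6]
gripper_width: 62.9
gripper_force: 60.0
tool shift mm [-0.1 -0.1  0.7] n 1.0 pos [409.8 149.3 300. ] rot [-178.8   75.   -92.2] q [-23.9   15.89 122.    64.89  92.   128.63] F [ 0.8  0.2 -3.6] w 62.9 60.0 t 33.9333
```

View pics/c7.png

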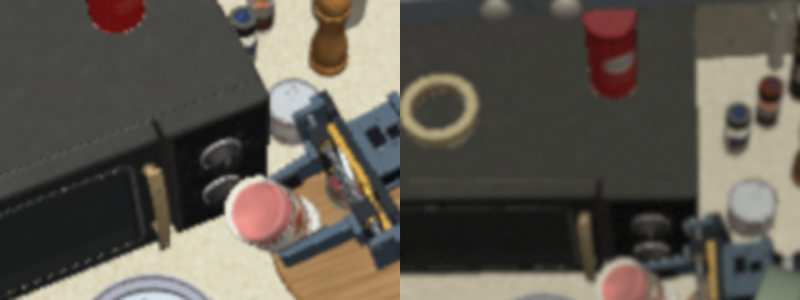

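The jar is inverted: its underside faces up at side crop (262,210). Holding for over two seconds, then turning back.

```bash

python3 -m crank '[{"grip":0.05,"x":0,"y":0,"z":0,"yaw":0},{"grip":0.05,"x":0,"y":0,"z":0,"yaw":0},{"grip":0.05,"x":0,"y":0,"z":0,"yaw":0},{"grip":0.05,"x":0,"y":0,"z":0,"yaw":0},{"grip":0.05,"x":0,"y":0,"z":0,"yaw":0}]' >/dev/null
python3 -m crank '[{"grip":0.05,"x":0,"y":0,"z":0,"yaw":0},{"grip":0.05,"x":0,"y":0,"z":0,"yaw":0},{"grip":0.05,"x":0,"y":0,"z":0,"yaw":0},{"grip":0.05,"x":0,"y":0,"z":0,"yaw":0},{"grip":0.05,"x":0,"y":0,"z":0,"yaw":0}]' >/dev/null
python3 -m crank '[{"grip":0.05,"x":0,"y":0,"z":0,"yaw":0},{"grip":0.05,"x":0,"y":0,"z":0,"yaw":0},{"grip":0.05,"x":0,"y":0,"z":0,"yaw":0},{"grip":0.05,"x":0,"y":0,"z":0,"yaw":0},{"grip":0.05,"x":0,"y":0,"z":0,"yaw":0}]' >/dev/null
python3 -m crank '[{"grip":0.05,"x":0,"y":0,"z":0,"yaw":0},{"grip":0.05,"x":0,"y":0,"z":0,"yaw":0},{"grip":0.05,"x":0,"y":0,"z":0,"yaw":0},{"grip":0.05,"x":0,"y":0,"z":0,"yaw":0},{"grip":0.05,"x":0,"y":0,"z":0,"yaw":0}]' >/dev/null
python3 -m crank '[{"grip":0.05,"x":0,"y":0,"z":0,"yaw":0},{"grip":0.05,"x":0,"y":0,"z":0,"yaw":0},{"grip":0.05,"x":0,"y":0,"z":0,"yaw":0},{"grip":0.05,"x":0,"y":0,"z":0,"yaw":0},{"grip":0.05,"x":0,"y":0,"z":0,"yaw":0}]' >/dev/null
python3 -m crank '[{"grip":0.05,"x":0,"y":0,"z":0,"yaw":0},{"grip":0.05,"x":0,"y":0,"z":0,"yaw":0},{"grip":0.05,"x":0,"y":0,"z":0,"yaw":0},{"grip":0.05,"x":0,"y":0,"z":0,"yaw":0},{"grip":0.05,"x":0,"y":0,"z":0,"yaw":0}]'
python3 -m crank '[{"grip":0.05,"x":0,"y":0,"z":0,"yaw":-0.06},{"grip":0.05,"x":0,"y":0,"z":0,"yaw":-0.18},{"grip":0.05,"x":0,"y":0,"z":0,"yaw":-0.3},{"grip":0.05,"x":0,"y":0,"z":0,"yaw":-0.42},{"grip":0.05,"x":0,"y":0,"z":0,"yaw":-0.54}]' >/dev/null
python3 -m crank '[{"grip":0.05,"x":0,"y":0,"z":0,"yaw":-0.12},{"grip":0.05,"x":0,"y":0,"z":0,"yaw":-0.24},{"grip":0.05,"x":0,"y":0,"z":0,"yaw":-0.36},{"grip":0.05,"x":0,"y":0,"z":0,"yaw":-0.48},{"grip":0.05,"x":0,"y":0,"z":0,"yaw":-0.6}]' >/dev/null
python3 -m crank '[{"grip":0.05,"x":0,"y":0,"z":0,"yaw":-0.12},{"grip":0.05,"x":0,"y":0,"z":0,"yaw":-0.24},{"grip":0.05,"x":0,"y":0,"z":0,"yaw":-0.36},{"grip":0.05,"x":0,"y":0,"z":0,"yaw":-0.48},{"grip":0.05,"x":0,"y":0,"z":0,"yaw":-0.6}]' >/dev/null
python3 -m crank '[{"grip":0.05,"x":0,"y":0,"z":0,"yaw":-0.12},{"grip":0.05,"x":0,"y":0,"z":0,"yaw":-0.24},{"grip":0.05,"x":0,"y":0,"z":0,"yaw":-0.36},{"grip":0.05,"x":0,"y":0,"z":0,"yaw":-0.48},{"grip":0.05,"x":0,"y":0,"z":0,"yaw":-0.6}]' >/dev/null
python3 -m crank '[{"grip":0.05,"x":0,"y":0,"z":0,"yaw":-0.12},{"grip":0.05,"x":0,"y":0,"z":0,"yaw":-0.24},{"grip":0.05,"x":0,"y":0,"z":0,"yaw":-0.36},{"grip":0.05,"x":0,"y":0,"z":0,"yaw":-0.48},{"grip":0.05,"x":0,"y":0,"z":0,"yaw":-0.6}]' >/dev/null
python3 -m crank '[{"grip":0.05,"x":0,"y":0,"z":0,"yaw":-0.1},{"grip":0.05,"x":0,"y":0,"z":0,"yaw":-0.2},{"grip":0.05,"x":0,"y":0,"z":0,"yaw":-0.2},{"grip":0.05,"x":0,"y":0,"z":0,"yaw":-0.2},{"grip":0.05,"x":0,"y":0,"z":0,"yaw":-0.2}]'
python3 - <<'E'
from plan import *
from h import to
from workcell import state
to([385,-8,150]);s=state();q=s["qpos"];R=fk(q,P)[1];print(R[:,1],np.round(tilt(q),1))
q,_=go(q,(385,-5,150),0,2); q,_=go(q,(385,-5,79),0,1)
E
```

```text
time_s: 36.53
ee_pos: [410.5, 149.2, 300.5]
ee_rot: [-179.0, 75.1, -92.5]
force: [-0.0, -1.1, -4.3]
gripper_width: 62.9
gripper_force: 60.0
time_s: 39.03
ee_pos: [410.5, 149.1, 300.5]
ee_rot: [179.8, -75.1, 86.7]
force: [-0.2, -0.5, -3.5]
gripper_width: 62.6
gripper_force: 60.0
tool shift mm [-186.2  -16.1 -114.2] n 219.0 pos [410.5 149.1 300.5] rot [179.8 -75.1  86.7] q [-23.92  15.9  121.95  64.96  92.02 -51.05] F [-0.2 -0.5 -3.5] w 62.6 60.0 t 39.0333
[ 0.998 -0.061  0.001] [75.1 86.5]
[-0.093 -0.008 -0.056  0.   ] -> [398.  72. 225.] tilt [75.1 86.5] q [-33.7  25.1 123.3  56.7  92.  -63.1]
[-0.092 -0.008 -0.055  0.   ] -> [385.  -5. 150.] tilt [75.1 86.5] q [-42.   34.9 121.4  49.1  90.3 -71.8]
[-0.069 -0.     0.018  0.   ] -> [385.  -5.  79.] tilt [75.1 86.5] q [-42.1  43.1 122.6  49.4  84.2 -78.9]
```

```bash

python3 -m crank '[{"grip":0.05,"x":-0.01,"y":-0.002,"z":-0.006,"yaw":0},{"grip":0.05,"x":-0.03,"y":-0.004,"z":-0.018,"yaw":0},{"grip":0.05,"x":-0.055,"y":-0.007,"z":-0.033,"yaw":0},{"grip":0.05,"x":-0.08,"y":-0.01,"z":-0.048,"yaw":0},{"grip":0.05,"x":-0.1,"y":-0.012,"z":-0.06,"yaw":0}]' >/dev/null
python3 -m crank '[{"grip":0.05,"x":-0.022,"y":-0.002,"z":-0.013,"yaw":0},{"grip":0.05,"x":-0.044,"y":-0.004,"z":-0.026,"yaw":0},{"grip":0.05,"x":-0.065,"y":-0.006,"z":-0.038,"yaw":0},{"grip":0.05,"x":-0.08,"y":-0.008,"z":-0.047,"yaw":0},{"grip":0.05,"x":-0.086,"y":-0.009,"z":-0.05,"yaw":0}]'
python3 -c "
from h import *
to([380,-3,86])"
```

```text
time_s: 39.87
ee_pos: [381.6, -5.4, 147.4]
ee_rot: [179.7, -75.0, 86.6]
force: [0.6, -0.3, -3.9]
gripper_width: 62.6
gripper_force: 60.0
tool shift mm [-58.7  -1.9  18.1] n 61.0 pos [381.6  -5.4 147.4] rot [179.7 -75.   86.6] q [-42.46  35.12 121.91  48.82  89.9  -72.37] F [ 0.6 -0.3 -3.9] w 62.6 60.0 t 39.8667
```

```bash

python3 -m crank '[{"grip":0.05,"x":-0.015,"y":-0.001,"z":0.004,"yaw":0},{"grip":0.05,"x":-0.032,"y":-0.002,"z":0.01,"yaw":0},{"grip":0.05,"x":-0.047,"y":-0.002,"z":0.014,"yaw":0},{"grip":0.05,"x":-0.056,"y":-0.002,"z":0.017,"yaw":0},{"grip":0.05,"x":-0.059,"y":-0.002,"z":0.018,"yaw":0}]'
python3 -m crank '[{"grip":0.05,"x":-0.001,"y":0,"z":0.0003,"yaw":0},{"grip":0.05,"x":-0.002,"y":0,"z":0.0005,"yaw":0},{"grip":0.05,"x":-0.003,"y":0,"z":0.0008,"yaw":0},{"grip":0.05,"x":-0.004,"y":0,"z":0.001,"yaw":0},{"grip":0.05,"x":-0.004,"y":0,"z":0.001,"yaw":0}]'
python3 -c "
from h import *
to([380,-3,79])
for n,a in(('side',1),('top',1)):
    im=grab_frame(n)[:,:,::-1]; cv2.imwrite('pics/p8_%s.png'%n,im)
a=cv2.imread('pics/p8_side.png');b=cv2.imread('pics/p8_top.png')
cv2.imwrite('pics/c8.png',np.hstack([crop(a,260,120,170,400),crop(b,260,170,170,400)]))"
```

```text
time_s: 40.28
ee_pos: [379.5, -1.1, 86.7]
ee_rot: [179.6, -75.1, 86.9]
force: [-0.6, 0.4, -3.7]
gripper_width: 62.5
gripper_force: 60.0
time_s: 40.7
ee_pos: [379.2, -1.4, 83.6]
ee_rot: [179.2, -75.0, 87.3]
force: [0.1, -0.3, -3.1]
gripper_width: 62.7
gripper_force: 60.0
tool shift mm [-4.8  0.9 -0.3] n 5.0 pos [379.2  -1.4  83.6] rot [179.2 -75.   87.3] q [-42.24  42.41 123.51  49.25  84.07 -79.22] F [ 0.1 -0.3 -3.1] w 62.7 60.0 t 40.7
```

View pics/c8.png

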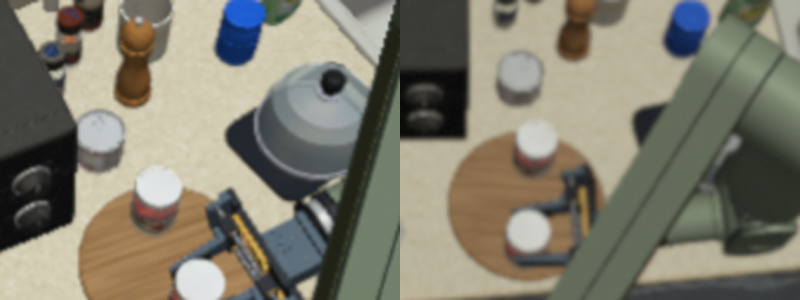

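The jar is upright over the free part of the board, clear of the first jar; the dome stands knob-up on the black board. Last millimetres.

```bash

python3 -m crank '[{"grip":0.05,"x":-0.0007,"y":0,"z":0.0002,"yaw":0},{"grip":0.05,"x":-0.0014,"y":0,"z":0.0004,"yaw":0},{"grip":0.05,"x":-0.0021,"y":0,"z":0.0006,"yaw":0},{"grip":0.05,"x":-0.0028,"y":0,"z":0.0008,"yaw":0},{"grip":0.05,"x":-0.0028,"y":0,"z":0.0008,"yaw":0}]'
python3 -m crank '[{"grip":0.05,"x":-0.0004,"y":0,"z":0.0001,"yaw":0},{"grip":0.05,"x":-0.0008,"y":0,"z":0.0002,"yaw":0},{"grip":0.05,"x":-0.0012,"y":0,"z":0.0003,"yaw":0},{"grip":0.05,"x":-0.0015,"y":0,"z":0.0004,"yaw":0},{"grip":0.05,"x":-0.0015,"y":0,"z":0.0004,"yaw":0}]'
```

```text
time_s: 41.22
ee_pos: [379.1, -1.3, 80.3]
ee_rot: [179.4, -75.1, 87.1]
force: [0.7, 0.4, -3.0]
gripper_width: 62.7
gripper_force: 60.0
time_s: 41.63
ee_pos: [379.1, -1.3, 79.1]
ee_rot: [179.4, -75.1, 87.2]
force: [0.0, -0.2, -2.9]
gripper_width: 62.6
gripper_force: 60.0
```

```bash

python3 -m crank '[{"grip":0.05,"x":-0.0004,"y":0,"z":0.0001,"yaw":0},{"grip":0.05,"x":-0.0008,"y":0,"z":0.0002,"yaw":0},{"grip":0.05,"x":-0.0012,"y":0,"z":0.0003,"yaw":0},{"grip":0.05,"x":-0.0015,"y":0,"z":0.0004,"yaw":0},{"grip":0.05,"x":-0.0015,"y":0,"z":0.0004,"yaw":0}]'

```

```text
time_s: 42.05
ee_pos: [379.2, -1.1, 79.0]
ee_rot: [179.3, -75.3, 87.2]
force: [0.9, -4.0, 5.8]
gripper_width: 62.7
gripper_force: 60.0
```

Contact. Ease off slightly and release.

```bash

python3 -m crank '[{"grip":0.05,"x":0.0004,"y":0,"z":-0.0001,"yaw":0},{"grip":0.05,"x":0.0006,"y":0,"z":-0.0002,"yaw":0},{"grip":0.05,"x":0.0006,"y":0,"z":-0.0002,"yaw":0},{"grip":0.05,"x":0.0006,"y":0,"z":-0.0002,"yaw":0},{"grip":0.05,"x":0.0006,"y":0,"z":-0.0002,"yaw":0}]' 20
python3 -m crank '[{"grip":0.061,"x":0,"y":0,"z":0,"yaw":0},{"grip":0.065,"x":0,"y":0,"z":0,"yaw":0},{"grip":0.07,"x":0,"y":0,"z":0,"yaw":0},{"grip":0.08,"x":0,"y":0,"z":0,"yaw":0},{"grip":0.088,"x":0,"y":0,"z":0,"yaw":0}]' 10
python3 -m crank '[{"grip":0.09,"x":0,"y":0,"z":0,"yaw":0},{"grip":0.09,"x":0,"y":0,"z":0,"yaw":0},{"grip":0.09,"x":0,"y":0,"z":0,"yaw":0},{"grip":0.09,"x":0,"y":0,"z":0,"yaw":0},{"grip":0.09,"x":0,"y":0,"z":-0.002,"yaw":0}]'
python3 -c "
from h import *
to([379,-1,79])
from plan import *
q=state()['qpos']; x=st()[0]['ee_pos']; R=st()[1].as_matrix()
q,_=go(q,x-R[:,2]*100,0,1); q,_=go(q,x-R[:,2]*130+[0,0,120],0,1)"
```

```text
time_s: 42.47
ee_pos: [379.2, -1.2, 78.9]
ee_rot: [179.3, -75.2, 87.2]
force: [0.5, -1.7, 5.7]
gripper_width: 63.5
gripper_force: 20.0
time_s: 42.88
ee_pos: [378.9, -1.2, 77.7]
ee_rot: [179.4, -75.0, 87.1]
force: [-0.4, 1.1, 0.2]
gripper_width: 79.9
gripper_force: 0.0
time_s: 43.3
ee_pos: [378.8, -3.1, 78.5]
ee_rot: [179.4, -75.1, 87.1]
force: [0.1, -0.3, 0.2]
gripper_width: 90.0
gripper_force: 0.0
tool shift mm [1.  0.1 1.9] n 2.0 pos [378.8  -3.1  78.5] rot [179.4 -75.1  87.1] q [-42.41  43.07 123.41  49.11  83.78 -79.61] F [ 0.1 -0.3  0.2] w 90.0 0.0 t 43.3
[ 0.   0.  -0.1  0. ] -> [ 373. -100.  104.] tilt [75.1 86.5] q [-50.4  42.1 114.2  41.4  92.7 -74.2]
[ 0.116  0.    -0.061  0.   ] -> [ 371. -129.  232.] tilt [75.1 86.5] q [-52.4  31.3 107.6  41.4 106.5 -63.4]
```

```bash

python3 -m crank '[{"grip":0.09,"x":0,"y":0,"z":-0.01,"yaw":0},{"grip":0.09,"x":0,"y":0,"z":-0.03,"yaw":0},{"grip":0.09,"x":0,"y":0,"z":-0.055,"yaw":0},{"grip":0.09,"x":0,"y":0,"z":-0.08,"yaw":0},{"grip":0.09,"x":0,"y":0,"z":-0.1,"yaw":0}]'
python3 -m crank '[{"grip":0.09,"x":0.02,"y":0,"z":-0.01,"yaw":0},{"grip":0.09,"x":0.05,"y":0,"z":-0.025,"yaw":0},{"grip":0.09,"x":0.08,"y":0,"z":-0.04,"yaw":0},{"grip":0.09,"x":0.105,"y":0,"z":-0.055,"yaw":0},{"grip":0.09,"x":0.116,"y":0,"z":-0.06,"yaw":0}]'
python3 - <<'E'
from h import *
a=grab_frame("side")[:,:,::-1];b=grab_frame("top")[:,:,::-1]
cv2.imwrite("pics/c9.png",np.hstack([crop(a,260,130,180,400),crop(b,260,170,180,400)]))
E
```

```text
time_s: 43.72
ee_pos: [373.1, -102.0, 104.7]
ee_rot: [179.2, -75.0, 87.3]
force: [0.3, -0.3, 0.8]
gripper_width: 90.0
gripper_force: 0.0
time_s: 44.13
ee_pos: [371.1, -129.4, 234.5]
ee_rot: [178.5, -74.9, 88.0]
force: [0.5, 0.0, 0.0]
gripper_width: 90.4
gripper_force: 0.0
```

View pics/c9.png

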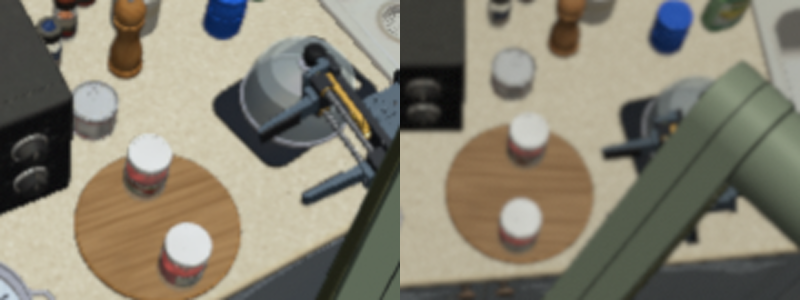

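Both jars stand upright on the round board (side crop (150,165) and (187,255)), the new one fully supported. The dome sits knob-up on the black board, and the gripper is clear.

```bash
python3 -c "
from workcell import *
print(job_done())"
```

```text
the job is handed in; nothing more can be done
None
```

I handed the job in at about 44 s: the dome stands knob up on the black board, and the jar was held upside down for over 2 s and now stands upright on the free part of the round board. One risk: early on, the arm briefly touched something at its left, where the wrist force read 48.6 N; if that was the arm or gripper body, it may count against the 40 N limit.

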